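# Demould the castings, scrape the plate and latch the cover again

## Robot

A 7-joint arm with a two-finger parallel gripper is mounted at the origin on the work surface; the furniture and walls round the work are solid. World frame = base frame: x ahead of the robot, y to its left, z up, the work surface at z = 0. Lengths are in m, angles in rad, forces in N, time in s.
With the tool pointing down it reaches from about 0.4 to 0.85 m from the base axis. Payload 4.5 kg.
Tool frame: the origin (TCP) lies at the very end of the fingers, on their centre line; the grasp point (between the pads) lies 19 mm behind it; z points along the fingers, y is the line along which they close (so a half turn about z gives the same grasp; the last joint's range is limited). The gripper opens to 88 mm and grips with 3 to 60 N. Pads are 18 mm wide; open, the fingers measure 123 mm over their backs; the gripper's body (75 mm by 187 mm) begins 45 mm behind the grasp point.
Start: joints at [1.247, 0.689, -0.195, 1.565, 0.157, 0.902, -0.215], TCP at [0.219, -0.585, 0.239] pointing down, gripper open.
Joint ranges: [-3.01, 3.01], [-0.46, 2.08], [-1.47, 1.51], [0.13, 2.56], [-1, 4.14], [0.04, 2.09], [-2.66, 2.66]. Speed limits (rad/s): [2.57, 2.57, 3.14, 3.14, 3.14, 3.14, 3.14].

## Interface

Orientations are given as a unit quaternion [x, y, z, w].
In Python, from plant import r, eyes, nets gives the robot as it stands.
- The arm moves only by the shell command python3 -m pendant 'ROWS' [FORCE]. ROWS is JSON, a list of rows, each an object of numbers: "claw": the opening, from 0 (shut) to 1 (fully open); "dx", "dy", "dz": the shift along the world's x, y, z in mm; "twist": the turn about the world's z in rad. In form: [{"claw": .., "dx": .., "dy": .., "dz": .., "twist": ..}, ...]. A call has 1 to 8 rows; each row is the pose to reach, as a shift and turn from the pose commanded when the call began; what a row does not reach only later rows make up. A row lasts 1/10 s, in which the tool goes at most 50 mm and 8.59 degrees, less where a joint would pass 70% of its speed; a pose out of reach is approached as far as the arm can. A call with a gripper value outside its range is refused whole. The fingers move at their own pace and stop on an object; FORCE is the grip in N (left out, the last holds). Time passes only in rows, so rows that repeat a pose let the fingers close. It gives the time, the measured TCP pose, the force, the opening and the grip force at its end, in the units of the state.
- r.get_state(): the state, without advancing time (a new reading comes with each control period).
- eyes.snapshot(name): name is "scene" or "top" or "wrist"; returns (picture, depth): 400x640x3 uint8, blue, green, red; 400x640 float32, m along the optical axis (not along the pixel's ray), 0 where there is no reading.
- eyes.camera_info(name): a dict with "K" (3x3 intrinsics, pixels), "D" ([k1, k2, p1, p2, k3] as OpenCV has them; the pictures are not rectified), "world_to_cam" (4x4, takes a point from world to camera coordinates); the wrist camera has in their place "T_tool_cam" (4x4, takes a point from camera to tool coordinates, whose origin is the TCP and whose axes are the flange's). Camera axes: x right, y down, z forward; pixel columns grow to the right and rows downward; lengths in m; the calibration is good to about 2 mm. A picture is of the moment at which its call begins: read the wrist's pose just before it. camera_info takes no time and is no camera call.
- r.finish_job(): hands the job in; it is judged then, once.
Trained networks look in the newest picture that a camera, given by its name, has taken for a name from the list of things; names that differ only in an ending like _2 or _b are one class to them, and where a whole thing is asked for, a point or a joint stands for the part that bears it (a point fixed in the world has none). Each returns a list of dicts, best first, with "confidence" (0 to 1); they miss things now and then, are a little off and sometimes report something else, mostly with a low value. They report only what shows in the picture. A call takes as long as a camera call. They do not tell look-alikes from the thing itself.
- nets.spot_in(camera, query): "box" ([left, top, width, height] as shares, 0 to 1, of the picture: columns of its width, rows of its height, round what is visible of it).
- nets.place_of(camera, query): "position" ([column, row] as shares, 0 to 1, of the picture: columns of its width, rows of its height: a listed point, or the origin of a listed thing).
The state is a dict: "clock": time; "q": joint angles; "qd": joint speeds; "joint_torque": joint torques, N m; "tool_pos": TCP position; "eef_rot": TCP orientation; "contact_force": force on the tool from outside, world axes, zero at the start; "moment": the same for the moment, N m; "opening": opening from 0.0 (shut) to 1.0 (fully open); "finger_force": force on a finger pad.
Only numpy, scipy, OpenCV 4.12 (cv2) and the standard library are available. Lean on these libraries where they do the work, as an engineer would, in place of code of your own. Each camera call takes 0.05 s, during which the arm holds its last target. There are 200 camera calls.

## Task

Open the casting mould: squeeze its two side buttons together and lift the cover off, and stand it on the bench beside. Lay every casting flat in the wooden tray, then wipe all the loose flash strips off the plate into the scrap trough with the scraper block (do not pick the strips up, and leave the mixing cup standing where it is). Stand the scraper back upright on the bench and put the cover back on the mould, fully down, with both latches sprung out.

Things in the scene. Friction and masses are not known exactly. Their poses are not given: they have to be found in the camera images.
- mould_base: Fixed mould base: plywood board 320 x 200 x 12 mm with a flat aluminium plate, a dark steel latch keeper at each side and an open steel scrap trough at one end. Origin on the bench under the cover's seat; x runs along the plate towards the trough, z up.
- keeper_a (a point): Latch keeper at the base's +y side: this point is the middle of its lip's lower inner edge (base y = 68 mm, 44 mm over the plate; lip 9 mm thick, its top edge flared out to 59 mm over the plate). In front of the lip stand two uprights (x = 14 to 24 and -14 to -24 mm, inner faces y = 62 mm, 36 mm over the plate, tops flared) that guide the cover's fin.
- keeper_b (a point): The same keeper at the base's -y side (mirror image, y = -68 mm).
- plate_centre (a point): Centre of the cover's seat on the plate's top, 36 mm above the bench; axes as the base's. The plate runs from x = -120 to +92 mm; open at the trough end (+x), an 8 mm high curb at the other end (inner face x = -112 mm) and 8 mm side rails (inner faces y = +-64 mm, so 128 mm apart; the keepers' uprights stand 2 mm further in).
- trough_centre (a point): Centre of the scrap trough's floor, 14 mm above the bench, 22 mm below the plate. The trough is 84 mm long in the base's x (92 to 176 mm from the seat) and 128 mm wide; its walls end 6 mm above the plate.
- cover: Loose grey mould cover, a box open below, 170 x 116 x 34 mm (x, y, z), about 0.4 kg, with a black grip block (50 x 26 mm, top 76 mm up) and two buttons on it. Origin at the centre of its underside, z up. A fin 22 mm wide on each long side reaches y = +-66 mm and slides down between a keeper's uprights. Closed: origin at plate_centre, x parallel (either way round).
- cover_grip (a point): Middle between the buttons, 64 mm above the cover's underside, axes as the cover's. Button faces look to +-y, 29 mm from here (58 mm over both, 44 mm squeezed); each is 36 mm wide, 46 to 76 mm above the underside. The bolts lie below them (36 to 43 mm up), so keep fingertips above 44 mm.
- button_a (a joint): Button on the cover's +y side with its bolt: 0 = out, 0.007 m = fully in; spring 4 N rising to 7.5 N. Its square steel bolt, 14 mm wide, reaches y = 73 mm, 5 mm under the keeper's lip, and clears it from 0.0055 m. It does not snap in by itself: hold both buttons squeezed while lifting the cover off or lowering it on; let go, the bolts spring out under the lips.
- button_b (a joint): The same on the cover's -y side.
- casting_0: A grey resin casting: bar of two round lobes, 28 x 64 x 22 mm (x, y, z), waist 24 mm wide in x, flat below and on top, 60 g. Origin at the centre of its underside, y along its length. At the start it lies on the plate under the cover, its length across the plate, 56 mm from its neighbours. There are two or three.
- casting_1: A grey resin casting: bar of two round lobes, 28 x 64 x 22 mm (x, y, z), waist 24 mm wide in x, flat below and on top, 60 g. Origin at the centre of its underside, y along its length. At the start it lies on the plate under the cover, its length across the plate, 56 mm from its neighbours. There are two or three.
- casting_2: A grey resin casting: bar of two round lobes, 28 x 64 x 22 mm (x, y, z), waist 24 mm wide in x, flat below and on top, 60 g. Origin at the centre of its underside, y along its length. At the start it lies on the plate under the cover, its length across the plate, 56 mm from its neighbours. There are two or three.
- flash_0: A loose strip of resin flash, grey like the castings, 56 x 11 x 6 mm (x, y, z), 12 g, lying on the plate near a long side under the cover. Origin at the centre of its underside, x along its length. There are two to four.
- flash_1: A loose strip of resin flash, grey like the castings, 56 x 11 x 6 mm (x, y, z), 12 g, lying on the plate near a long side under the cover. Origin at the centre of its underside, x along its length. There are two to four.
- flash_2: A loose strip of resin flash, grey like the castings, 56 x 11 x 6 mm (x, y, z), 12 g, lying on the plate near a long side under the cover. Origin at the centre of its underside, x along its length. There are two to four.
- flash_3: A loose strip of resin flash, grey like the castings, 56 x 11 x 6 mm (x, y, z), 12 g, lying on the plate near a long side under the cover. Origin at the centre of its underside, x along its length. There are two to four.
- scraper: The scraper block, standing on the bench: a black sole 34 x 76 x 13 mm (x, y, z) with thin steel edges along both long sides, and on it a wooden grip rib 18 x 60 mm, up to 42 mm high; about 0.16 kg. Origin at the centre of its underside, z up, y along its length; either long side wipes. To grip it, pinch the rib across x, about 34 mm above its underside.
- tray: The fixed shallow wooden tray for the castings, 220 x 140 x 24 mm (x, y, z), walls and floor 7 mm. Origin at the centre of its underside, z up.
- cup: A loose paper mixing cup with a stirring stick, 75 mm wide and 132 mm high with the stick, standing to the left behind the mould: a bystander, to be left standing. Origin under its centre, z up.
There are look-alikes about, which are no part of the job. Of the things like the scraper, leave any that is white; of the rest the smaller one is meant.

How it is judged:
By the outcome, as a careful person would: the job done as asked, in the order asked, and still so for the second after the job is handed in, with the robot touching nothing.
Of casting_0, casting_1, casting_2 only 2 to 3 are there at a start; the rules pass over those that are not, and their reading is None.
Of flash_0, flash_1, flash_2, flash_3 only 2 to 4 are there at a start; the rules pass over those that are not, and their reading is None.
At some moment in a run one of scraper, cover may be knocked a few centimetres aside while the robot is not near it.
It also fails if it takes over 210 s, if anything falls off the work surface, if the arm or the gripper's body presses on something with over 40 N, if the wrist force passes 120 N, or if a joint passes its speed limit or range.

## Working session

There is one attempt and no reset: what is moved stays moved. The work goes in short steps, Python scripts to look and compute and a shell command to move; the robot and the scene stay as the last step left them, time stands still between calls to the robot, and variables do not carry over. Pictures are saved under pics/ and viewed, at most 14 in all, crops included, and the job is handed in when it is done.

```bash
ls; mkdir -p pics; cat > h.py <<'E'
import numpy as np, cv2
from scipy.spatial.transform import Rotation as R
from plant import r, eyes, nets
def cam(name):
    i=eyes.camera_info(name)
    K=np.array(i["K"]);D=np.array(i["D"])
    if name=="wrist":
        s=r.get_state();T=np.eye(4);T[:3,:3]=R.from_quat(s["eef_rot"]).as_matrix();T[:3,3]=s["tool_pos"]
        C=T@np.array(i["T_tool_cam"])
    else: C=np.linalg.inv(np.array(i["world_to_cam"]))
    return K,D,C
def ray(c,uv):
    K,D,C=c
    p=cv2.undistortPoints(np.array(uv,float).reshape(-1,1,2),K,D)[:,0]
    return C[:3,3],np.c_[p,np.ones(len(p))]@C[:3,:3].T
def at_z(c,uv,z):
    o,d=ray(c,uv);return o+d*((z-o[2])/d[:,2])[:,None]
def cloud(c,dep):
    v,u=np.mgrid[0:400,0:640];uv=np.c_[u.ravel(),v.ravel()]
    o,d=ray(c,uv);P=o+d*dep.ravel()[:,None]
    P[dep.ravel()==0]=np.nan
    return P.reshape(400,640,3)
def proj(c,P):
    K,D,C=c;W=np.linalg.inv(C)
    return cv2.projectPoints(np.array(P,float).reshape(-1,3),cv2.Rodrigues(W[:3,:3])[0],W[:3,3],K,D)[0][:,0]
def shot(name,save=None):
    c=cam(name);im,d=eyes.snapshot(name)
    if save:cv2.imwrite("pics/"+save+".png",im)
    return c,im,d,cloud(c,d)
def mrect(P,mask,name=""):
    pts=P[mask][:,:2].astype(np.float32)
    (cx,cy),(w,h),a=cv2.minAreaRect(pts)
    return np.round([cx,cy,w,h,a],4)
E
python3 - <<'E'
from h import *
for n in ["top","scene"]:
    c,im,d,P=shot(n,n+"0")
    print(n,c[2][:3,3])
    for q in ["mould_base","cover","cover_grip","keeper_a","scraper","tray","cup","plate_centre","trough_centre"]:
        for x in nets.place_of(n,q)[:3]:
            u,v=np.array(x["position"])*[640,400]
            print(q,round(x["confidence"],2),int(u),int(v),np.round(P[min(399,int(v)),min(639,int(u))],3))
print(r.get_state())
E
```

```text
pics
top [0.32005666 0.01045271 1.12195202]
mould_base 0.7 425 214 [ 0.418 -0.327  0.005]
cover 0.58 320 165 [ 0.54  -0.     0.107]
cover_grip 0.66 318 161 [0.551 0.006 0.112]
keeper_a 0.96 316 185 [0.488 0.009 0.074]
keeper_a 0.81 320 143 [0.614 0.001 0.071]
scraper 0.94 365 245 [ 0.32  -0.136  0.06 ]
scraper 0.65 409 155 [ 0.599 -0.275  0.017]
scraper 0.55 436 288 [ 0.201 -0.345  0.041]
tray 0.93 428 213 [ 0.421 -0.335  0.006]
cup 0.88 208 152 [0.574 0.32  0.087]
trough_centre 0.84 280 166 [0.554 0.121 0.015]
scene [-0.55791016 -1.05356197  1.08318732]
mould_base 0.8 343 206 [ 0.492 -0.056  0.05 ]
cover 0.62 345 193 [ 0.538 -0.02   0.068]
cover_grip 0.97 344 183 [ 0.537 -0.013  0.109]
keeper_a 0.59 332 194 [ 0.473 -0.017  0.091]
scraper 0.7 326 247 [ 0.306 -0.166  0.032]
scraper 0.69 343 304 [ 0.183 -0.37   0.013]
scraper 0.48 410 240 [ 0.174 -0.57   0.383]
tray 0.9 384 266 [ 0.404 -0.336  0.004]
cup 0.79 291 164 [0.571 0.333 0.021]
plate_centre 0.96 342 197 [ 0.514 -0.028  0.066]
trough_centre 0.9 318 189 [0.536 0.126 0.014]
{'clock': 1.0, 'q': array([ 1.24678914,  0.68911201, -0.19464642,  1.56531807,  0.15729552,
        0.90253288, -0.21506126]), 'qd': array([-0.00088467, -0.00143407, -0.00012513,  0.00136021,  0.00062232,
       -0.00124463, -0.00080758]), 'joint_torque': array([ 2.65812414e-04, -5.27496743e+01, -1.26687471e+00, -1.53746706e+01,
       -5.18702518e-02, -6.95316630e-04,  2.58375286e-05]), 'tool_pos': array([ 0.21893472, -0.58540001,  0.23873156]), 'eef_rot': array([9.84030814e-01, 1.77998190e-01, 1.88674555e-05, 3.67708821e-06]), 'contact_force': array([-0.06218424,  0.51544005, -1.22051591]), 'moment': array([ 0.00570816,  0.00248657, -0.04533345]), 'finger_force': 0.0, 'opening': 0.9998696385341584}
```

```bash
python3 - <<'E'
import cv2
im=cv2.imread("pics/top0.png");cv2.imwrite("pics/top0c.png",cv2.resize(im[100:340,180:500],None,fx=2.5,fy=2.5,interpolation=cv2.INTER_CUBIC))
E
```

```text
(no output)
```

View pics/top0c.png

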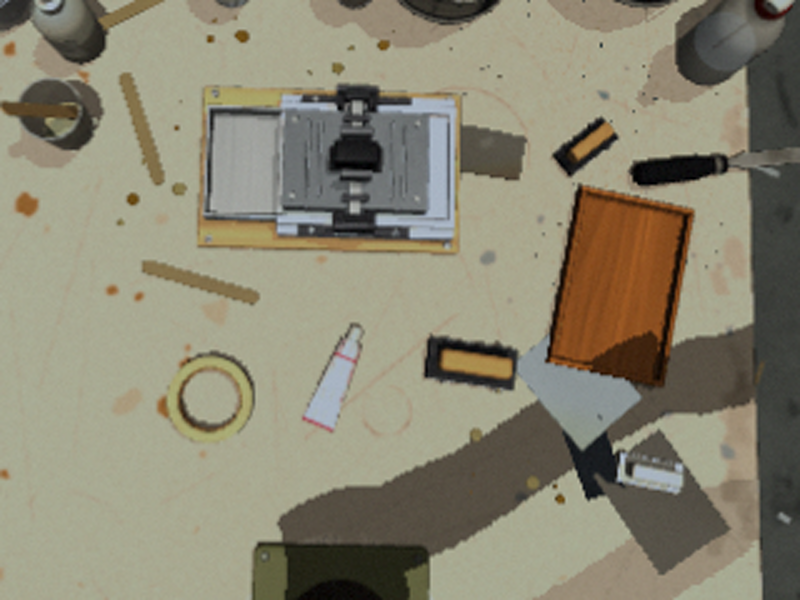

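The picture shows the mould with its cover at full px (322,162), trough to the left. The scraper-like things are:
- black and wood, large, at (368,245), about 115 mm long
- black and wood, small, at (414,158), about 76 mm long
- white, at (440,288)

The small one at (414,158) is meant: it isn't white, it's the smaller of the other two, and its size matches 34 x 76. I'll confirm with a crop and measure.

```bash
python3 - <<'E'
from h import *
c,im,d,P=shot("top","top1")
cv2.imwrite("pics/scr.png",cv2.resize(im[130:290,350:470],None,fx=4,fy=3.6,interpolation=cv2.INTER_CUBIC)[:576])
def win(u0,v0,u1,v1):
    m=np.zeros((400,640),bool);m[v0:v1,u0:u1]=1;return m
def band(w,lo,hi):
    with np.errstate(invalid='ignore'): return w&(P[...,2]>lo)&(P[...,2]<hi)
wc=win(285,130,370,205)
for nm,w,lo,hi in [("covertop",wc,.064,.078),("grip",wc,.100,.125),("plate",win(255,130,370,205),.030,.045),
  ("scr rib",win(398,145,430,172),.03,.055),("scr all",win(398,145,430,172),.006,.055),("big all",win(345,230,392,260),.008,.08),("tray",win(390,165,470,260),.015,.034),("base",win(255,130,370,205),.006,.2)]:
    m=band(w,lo,hi);print(nm,m.sum(),mrect(P,m),"z",np.round(np.percentile(P[m][:,2],[5,50,95]),4))
# cover top's edge by colour plane-intersection check
for q in ["plate_centre","cover_grip","keeper_a","keeper_b","trough_centre","scraper","tray"]:
    z=dict(plate_centre=.036,cover_grip=.1,keeper_a=.08,keeper_b=.08,trough_centre=.014,scraper=0,tray=0)[q]
    for x in nets.place_of("top",q)[:3]:
        uv=np.array(x["position"])*[640,400];print(q,round(x["confidence"],2),uv.round(1),at_z(c,[uv],z).round(4))
E
```

```text
covertop 1925 [ 5.50600e-01 -6.70000e-03  1.70000e-01  1.61100e-01  8.92104e+01] z [0.0671 0.0707 0.0754]
grip 280 [ 0.5539 -0.0071  0.0587  0.0478  1.4245] z [0.1027 0.1117 0.1145]
plate 1433 [5.54300e-01 2.36000e-02 3.00200e-01 1.72600e-01 8.97787e+01] z [0.0335 0.0384 0.0443]
scr rib 119 [ 5.90700e-01 -2.91600e-01  1.77000e-02  5.88000e-02  3.91443e+01] z [0.0375 0.0417 0.0454]
scr all 292 [ 0.5965 -0.2925  0.0501  0.0866 49.9835] z [0.0086 0.0154 0.0442]
big all 611 [ 3.19100e-01 -1.57600e-01  1.18800e-01  5.21000e-02  8.28622e+01] z [0.014  0.0207 0.0612]
tray 902 [ 0.4475 -0.3455  0.1765  0.2807 79.3334] z [0.0171 0.024  0.0307]
base 6649 [0.5648 0.0179 0.2222 0.3423 0.2732] z [0.0107 0.04   0.0935]
plate_centre 0.35 [320.7 159.6] [[ 0.5724 -0.0029  0.036 ]]
cover_grip 0.73 [319.1 159.3] [[0.5582 0.0025 0.1   ]]
keeper_a 0.77 [322.4 142.3] [[ 0.6136 -0.006   0.08  ]]
keeper_a 0.67 [320.9 186.3] [[ 0.484  -0.0047  0.08  ]]
keeper_b 0.77 [322.4 142.3] [[ 0.6136 -0.006   0.08  ]]
keeper_b 0.67 [320.9 186.3] [[ 0.484  -0.0047  0.08  ]]
trough_centre 0.97 [282.7 167.7] [[0.5491 0.1127 0.014 ]]
scraper 0.89 [438.4 287.7] [[ 0.1975 -0.3661  0.    ]]
scraper 0.79 [366.9 245.6] [[ 0.3179 -0.1499  0.    ]]
scraper 0.51 [411.7 155.3] [[ 0.602 -0.288  0.   ]]
tray 0.62 [427.7 215. ] [[ 0.4158 -0.3364  0.    ]]
```

View pics/scr.png

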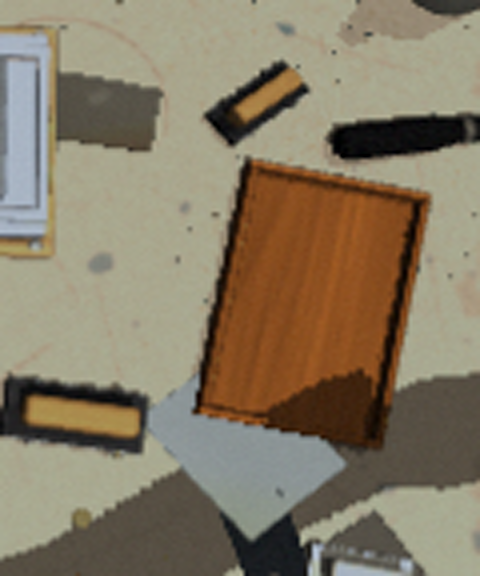

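The crop confirms it: the small black and wood scraper at full px about (414,158), with an 18x59 mm rib. Its world position is (0.593,-0.291). Moving above the cover.

```bash
python3 -m pendant '[{"dx":334,"dy":579,"dz":61,"twist":1.185,"claw":1},{"dx":334,"dy":579,"dz":61,"twist":1.185,"claw":1},{"dx":334,"dy":579,"dz":61,"twist":1.185,"claw":1},{"dx":334,"dy":579,"dz":61,"twist":1.185,"claw":1},{"dx":334,"dy":579,"dz":61,"twist":1.185,"claw":1},{"dx":334,"dy":579,"dz":61,"twist":1.185,"claw":1},{"dx":334,"dy":579,"dz":61,"twist":1.185,"claw":1},{"dx":334,"dy":579,"dz":61,"twist":1.185,"claw":1}]'; python3 -c "
from h import *
s=r.get_state();print(s['tool_pos'],s['eef_rot'],s['q'])"
```

```text
clock: 2.2
tool_pos: [0.4187, -0.2388, 0.2756]
eef_rot: [0.715, 0.699, 0.0, 0.0]
contact_force: [0.6, -0.6, -0.2]
opening: 1.003
finger_force: 0.0
[ 0.41872663 -0.23876411  0.27560094] [7.15002880e-01 6.99121340e-01 3.14330673e-05 4.82407518e-04] [ 0.78573924  0.49073236 -0.55141119  1.92591166  0.34566622  0.81812652
  0.02508351]
```

```bash
python3 -m pendant '[{"dx":134,"dy":232,"dz":24},{"dx":134,"dy":232,"dz":24},{"dx":134,"dy":232,"dz":24},{"dx":134,"dy":232,"dz":24},{"dx":134,"dy":232,"dz":24},{"dx":134,"dy":232,"dz":24},{"dx":134,"dy":232,"dz":24},{"dx":134,"dy":232,"dz":24}]'; python3 - <<'E'
from h import *
s=r.get_state();print(s['tool_pos'],s['eef_rot'],s['q'])
c,im,d,P=shot("wrist","w1")
print(c[2][:3].round(3))
def band(lo,hi):
    with np.errstate(invalid='ignore'): return (P[...,2]>lo)&(P[...,2]<hi)
for lo,hi in [(.066,.074),(.106,.116),(.03,.04)]:
    m=band(lo,hi);print(m.sum(),mrect(P,m))
for q in ["cover","cover_grip","keeper_a"]:
    z=dict(cover=.036,cover_grip=.1,keeper_a=.08)[q]
    for x in nets.place_of("wrist",q)[:3]:
        uv=np.array(x["position"])*[640,400];print(q,round(x["confidence"],2),uv.round(1),at_z(c,[uv],z).round(4))
E
```

```text
[ 0.41872663 -0.23876411  0.27560094] [7.15002880e-01 6.99121340e-01 3.14330673e-05 4.82407518e-04] [ 0.78573924  0.49073236 -0.55141119  1.92591166  0.34566622  0.81812652
  0.02508351]
[[ 1.    -0.021 -0.006  0.42 ]
 [-0.022 -0.96  -0.28  -0.168]
 [-0.     0.28  -0.96   0.421]]
6737 [ 0.4937 -0.0772  0.2939  0.8773 69.2345]
1478 [ 0.7897 -0.1973  0.0648  0.2747  9.8224]
6280 [ 0.418  -0.2031  0.3826  0.8548 88.9656]validation failed for argument at $[0]...
```

View pics/w1.png

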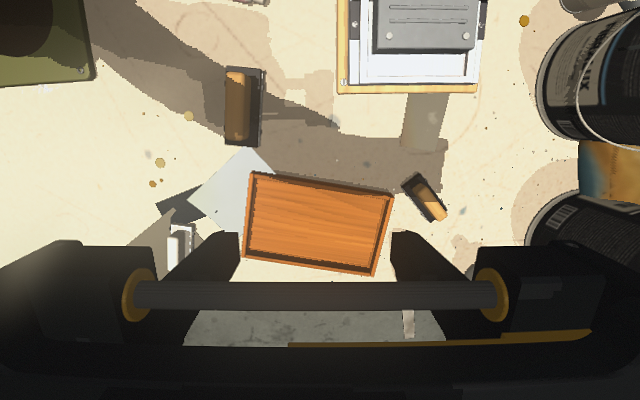

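The wrist picture shows the tray at (320,222), the small scraper at (425,197) and the cover at top (425,20). The move was refused because every key must be given.

```bash
python3 -m pendant '[{"claw":1,"twist":0,"dx":134,"dy":232,"dz":24},{"claw":1,"twist":0,"dx":134,"dy":232,"dz":24},{"claw":1,"twist":0,"dx":134,"dy":232,"dz":24},{"claw":1,"twist":0,"dx":134,"dy":232,"dz":24},{"claw":1,"twist":0,"dx":134,"dy":232,"dz":24},{"claw":1,"twist":0,"dx":134,"dy":232,"dz":24},{"claw":1,"twist":0,"dx":134,"dy":232,"dz":24},{"claw":1,"twist":0,"dx":134,"dy":232,"dz":24}]'; cat >> h.py <<'E'
def st():
    s=r.get_state();M=R.from_quat(s['eef_rot']).as_matrix()
    print("clk %.1f tcp %s yaw_y %.2f deg q7 %.2f F %s open %.3f ff %.1f"%(s['clock'],s['tool_pos'].round(4),np.degrees(np.arctan2(M[1,1],M[0,1])),s['q'][6],np.round(s['contact_force'],1),s['opening'],s['finger_force']))
def band(P,lo,hi):
    with np.errstate(invalid='ignore'): return (P[...,2]>lo)&(P[...,2]<hi)
E
python3 - <<'E'
from h import *
st()
c,im,d,P=shot("wrist","w2")
for lo,hi in [(.066,.074),(.106,.116)]:
    m=band(P,lo,hi)&(abs(P[...,0]-.5535)<.09)&(abs(P[...,1]+.0065)<.12);print(m.sum(),mrect(P,m))
for q in ["cover","cover_grip","keeper_a"]:
    z=dict(cover=.036,cover_grip=.1,keeper_a=.08)[q]
    for x in nets.place_of("wrist",q)[:3]:
        uv=np.array(x["position"])*[640,400];print(q,round(x["confidence"],2),uv.round(1),at_z(c,[uv],z).round(4))
E
```

```text
clock: 3.2
tool_pos: [0.5514, -0.0109, 0.2985]
eef_rot: [0.718, 0.696, -0.001, 0.0]
contact_force: [0.1, 0.0, -0.1]
opening: 1.003
finger_force: 0.0
clk 3.2 tcp [ 0.5514 -0.0109  0.2985] yaw_y -1.78 deg q7 -0.43 F [ 0.1  0.  -0.1] open 1.003 ff 0.0
8501 [ 5.48400e-01 -6.80000e-03  1.69500e-01  1.59100e-01  8.95034e+01]
1282 [ 5.515e-01 -6.300e-03  4.980e-02  5.850e-02  8.970e+01]
cover 0.8 [314.8 162.3] [[ 0.5509 -0.0052  0.036 ]]
cover 0.61 [314.   66.6] [[0.5538 0.1261 0.036 ]]
cover 0.49 [317.3 170.2] [[ 0.5543 -0.0172  0.036 ]]
cover_grip 0.96 [315.6 169.9] [[ 0.552  -0.0047  0.1   ]]
keeper_a 0.69 [266.6 167.6] [[ 0.4869 -0.0033  0.08  ]]
keeper_a 0.65 [364.  168.2] [[ 0.6164 -0.008   0.08  ]]
```

View pics/w2.png

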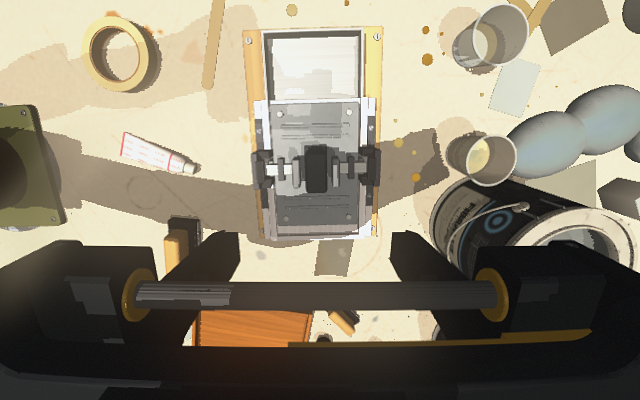

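```bash
python3 - <<'E'
from h import *
# base yaw from the wrist picture: cover side edges
c,im,d,P=shot("wrist")
m=band(P,.064,.076)&(abs(P[...,0]-.552)<.07)&(abs(P[...,1]+.0065)<.1)
for s in (-1,1):
    pts=[]
    for y0 in np.r_[np.arange(-.085,-.035,.004),np.arange(.022,.072,.004)]:
        k=m&(abs(P[...,1]-y0)<.003)
        if k.sum()>20: pts.append((y0,np.percentile(P[k][:,0],1 if s<0 else 99)))
    pts=np.array(pts);p=np.polyfit(pts[:,0],pts[:,1],1);print("edge",s,"slope deg",np.degrees(p[0]),"x at -.0065",np.polyval(p,-.0065),np.std(pts[:,1]-np.polyval(p,pts[:,0])))
# free space
c,im,d,P=shot("top")
H=np.full((160,200),np.nan) # x 0..0.8, y -0.5..0.5, 5mm
ok=np.isfinite(P[...,2]);q=P[ok]
ix=(q[:,0]/.005).astype(int);iy=((q[:,1]+.5)/.005).astype(int)
g=(ix>=0)&(ix<160)&(iy>=0)&(iy<200)
occ=np.zeros((160,200),np.uint8);n=np.zeros((160,200),int)
np.maximum.at(occ,(ix[g],iy[g]),(q[g,2]>.006).astype(np.uint8))
np.add.at(n,(ix[g],iy[g]),1)
H=np.zeros((160,200));np.maximum.at(H,(ix[g],iy[g]),q[g,2])
for x in range(158,30,-6): print("%.2f"%(x*.005)," ".join("%3d"%min(999,H[x-3:x+3,y:y+6].max()*1000) for y in range(0,200,6)))
E
```

```text
edge -1 slope deg 0.12903814865277444 x at -.0065 0.4952646145357226 0.00048754213471009127
edge 1 slope deg 0.23488429766071087 x at -.0065 0.608524403944639 0.000541751926950453
0.79   5   3 188 190 190 190 187   6   4  88 189 189   0   0   0   0   0   0   6   5  78  27  79   5   6   8   6   4   5   2 196 175 175   0
0.76 239 232   7   7 189   4   8   5   5   0 188 188   0   0   0   0   0   0   5   5  76  77  78   4   7   7   5   5   2 195 190 146 177   2
0.73 236 237 225 130   5   5   5   4   1   0   0   0   0   0   0   0   0   3   5   7   6   8   6   5   6   8  94 139 137  69 194 193 186   3
0.70 153 233 233 130   6   7   5   6   0   0   0   0   0   0   0   0   0   5   5   4   4   5   5   6   5   6 101 176 169   5   5   6   5   4
0.67   6 151 226   6   5   6   4   0   0   0   0   0   0   0   0   0   0   4   5   4   8   6   4   8   4   6   6 109 109   6   3   4   6   4
0.64   7   4   6   7   5   3   0   0   0   0   0   0   0   0   0   0   0  48  47  43  17  18  18   5   5   7   5  89  91  83   6   5   4   5
0.61   4   4   4   5   3   0   0   0   0   0   0   0   0   0   0 656 642  
[... 1481 characters left out ...]
   0   0   0   0   0   0   0   0   0   0   0 862 867 879 885 850  16  14   6   5  28   5  29  28   4   7   4   4   4   6   7   7   4   2
0.25   0   0   0   0   0   0   0   0   0   0   0 853 863 878 882 828   9  10   9   7  30  28  28  28   5   5   6   6   5   5   5   4   4   5
0.22   0   0   0   0   0   0   0   0   0   0   0   1 812 814 857 796   4   5   5   5  23  28  30   5   7   6   6   8   6   5   5   4   4   5
0.19   0   0   0   0   0   0   0   0   0   0   0   0   5 780 778 754   3   5   5   5   3   4   5   4   4   5   5   4   4   4   5   5   5   5
0.16   0   0   0   0   0   0   0   0   0   0   0   0   5 729 728 715 634   6   5   5   5   5   4   4   4   4   5   5   4   5   5   4   4   4
```

```bash
python3 -m pendant '[{"claw":1,"twist":0.02,"dx":0,"dy":0,"dz":-50},{"claw":1,"twist":0.02,"dx":0,"dy":0,"dz":-100},{"claw":1,"twist":0.02,"dx":0,"dy":0,"dz":-150},{"claw":1,"twist":0.02,"dx":0,"dy":0,"dz":-160},{"claw":1,"twist":0.02,"dx":0,"dy":0,"dz":-160},{"claw":1,"twist":0.02,"dx":0,"dy":0,"dz":-160}]'; python3 - <<'E'
from h import *
st()
E
```

```text
clock: 4.1
tool_pos: [0.5535, -0.0081, 0.1411]
eef_rot: [0.71, 0.704, 0.001, 0.001]
contact_force: [0.5, 0.2, 0.7]
opening: 1.002
finger_force: 0.0
clk 4.1 tcp [ 0.5535 -0.0081  0.1411] yaw_y -0.48 deg q7 -0.57 F [0.5 0.2 0.7] open 1.002 ff 0.0
```

```bash
python3 -m pendant '[{"claw":1,"twist":0.004,"dx":-1.5,"dy":1.5,"dz":-20},{"claw":1,"twist":0.004,"dx":-1.5,"dy":1.5,"dz":-40},{"claw":1,"twist":0.004,"dx":-1.5,"dy":1.5,"dz":-56},{"claw":1,"twist":0.004,"dx":-1.5,"dy":1.5,"dz":-57},{"claw":1,"twist":0.004,"dx":-1.5,"dy":1.5,"dz":-57},{"claw":1,"twist":0.004,"dx":-1.5,"dy":1.5,"dz":-57}]' && python3 -m pendant '[{"claw":0.4,"twist":0,"dx":0,"dy":0,"dz":0},{"claw":0.4,"twist":0,"dx":0,"dy":0,"dz":0},{"claw":0.4,"twist":0,"dx":0,"dy":0,"dz":0},{"claw":0.4,"twist":0,"dx":0,"dy":0,"dz":0},{"claw":0.4,"twist":0,"dx":0,"dy":0,"dz":0},{"claw":0.4,"twist":0,"dx":0,"dy":0,"dz":0},{"claw":0.4,"twist":0,"dx":0,"dy":0,"dz":0},{"claw":0.4,"twist":0,"dx":0,"dy":0,"dz":0}]' 40
```

```text
clock: 4.7
tool_pos: [0.5519, -0.0067, 0.0839]
eef_rot: [0.709, 0.706, 0.001, 0.001]
contact_force: [-0.3, 0.4, 0.6]
opening: 0.998
finger_force: 0.0
clock: 5.5
tool_pos: [0.5511, -0.0068, 0.0826]
eef_rot: [0.709, 0.706, 0.001, 0.001]
contact_force: [0.8, -0.2, 5.6]
opening: 0.478
finger_force: 40.0
```

```bash
python3 -m pendant '[{"claw":0.4,"twist":0,"dx":0,"dy":0,"dz":5},{"claw":0.4,"twist":0,"dx":0,"dy":0,"dz":10},{"claw":0.4,"twist":0,"dx":0,"dy":0,"dz":15},{"claw":0.4,"twist":0,"dx":0,"dy":0,"dz":22},{"claw":0.4,"twist":0,"dx":0,"dy":0,"dz":30},{"claw":0.4,"twist":0,"dx":0,"dy":0,"dz":40},{"claw":0.4,"twist":0,"dx":0,"dy":0,"dz":50},{"claw":0.4,"twist":0,"dx":0,"dy":0,"dz":50}]' && python3 -m pendant '[{"claw":0.4,"twist":0,"dx":0,"dy":0,"dz":40},{"claw":0.4,"twist":0,"dx":0,"dy":0,"dz":80},{"claw":0.4,"twist":0,"dx":0,"dy":0,"dz":100},{"claw":0.4,"twist":0,"dx":0,"dy":0,"dz":100},{"claw":0.4,"twist":0,"dx":0,"dy":0,"dz":100}]'
```

```text
clock: 6.3
tool_pos: [0.5509, -0.0068, 0.1338]
eef_rot: [0.709, 0.706, 0.001, 0.001]
contact_force: [0.7, 0.6, -6.0]
opening: 0.477
finger_force: 40.0
clock: 6.8
tool_pos: [0.5495, -0.0073, 0.2314]
eef_rot: [0.709, 0.706, -0.001, -0.0]
contact_force: [-0.8, 0.0, -5.8]
opening: 0.477
finger_force: 40.0
```

```bash
python3 -m pendant '[{"claw":0.4,"twist":0,"dx":-8,"dy":25,"dz":0},{"claw":0.4,"twist":0,"dx":-25,"dy":70,"dz":0},{"claw":0.4,"twist":0,"dx":-40,"dy":115,"dz":0},{"claw":0.4,"twist":0,"dx":-55,"dy":160,"dz":0},{"claw":0.4,"twist":0,"dx":-70,"dy":205,"dz":0},{"claw":0.4,"twist":0,"dx":-85,"dy":250,"dz":0},{"claw":0.4,"twist":0,"dx":-100,"dy":295,"dz":0},{"claw":0.4,"twist":0,"dx":-110,"dy":335,"dz":0}]' && python3 -m pendant '[{"claw":0.4,"twist":0,"dx":-10,"dy":32,"dz":0},{"claw":0.4,"twist":0,"dx":-10,"dy":32,"dz":-30},{"claw":0.4,"twist":0,"dx":-10,"dy":32,"dz":-70},{"claw":0.4,"twist":0,"dx":-10,"dy":32,"dz":-110},{"claw":0.4,"twist":0,"dx":-10,"dy":32,"dz":-140},{"claw":0.4,"twist":0,"dx":-10,"dy":32,"dz":-160},{"claw":0.4,"twist":0,"dx":-10,"dy":32,"dz":-165},{"claw":0.4,"twist":0,"dx":-10,"dy":32,"dz":-165}]'; python3 -c "
from h import *
st()"
```

```text
clock: 7.6
tool_pos: [0.4377, 0.3295, 0.2299]
eef_rot: [0.708, 0.706, -0.002, -0.0]
contact_force: [0.2, -0.3, -3.9]
opening: 0.479
finger_force: 40.0
clock: 8.4
tool_pos: [0.4293, 0.3592, 0.0654]
eef_rot: [0.708, 0.706, -0.002, 0.0]
contact_force: [0.2, 0.0, -3.4]
opening: 0.479
finger_force: 40.0
clk 8.4 tcp [0.4293 0.3592 0.0654] yaw_y -0.20 deg q7 -1.30 F [ 0.2  0.  -3.4] open 0.479 ff 40.0
```

```bash
python3 -m pendant '[{"claw":0.4,"twist":0,"dx":0,"dy":0,"dz":-6},{"claw":0.4,"twist":0,"dx":0,"dy":0,"dz":-12},{"claw":0.4,"twist":0,"dx":0,"dy":0,"dz":-16},{"claw":0.4,"twist":0,"dx":0,"dy":0,"dz":-18},{"claw":0.4,"twist":0,"dx":0,"dy":0,"dz":-19},{"claw":0.4,"twist":0,"dx":0,"dy":0,"dz":-19}]'; python3 -m pendant '[{"claw":1,"twist":0,"dx":0,"dy":0,"dz":0},{"claw":1,"twist":0,"dx":0,"dy":0,"dz":0},{"claw":1,"twist":0,"dx":0,"dy":0,"dz":0},{"claw":1,"twist":0,"dx":0,"dy":0,"dz":0},{"claw":1,"twist":0,"dx":0,"dy":0,"dz":0},{"claw":1,"twist":0,"dx":0,"dy":0,"dz":20},{"claw":1,"twist":0,"dx":0,"dy":0,"dz":60},{"claw":1,"twist":0,"dx":0,"dy":0,"dz":100}]'; python3 -c "
from h import *
st()"
```

```text
clock: 9.0
tool_pos: [0.4305, 0.3602, 0.0481]
eef_rot: [0.709, 0.706, 0.0, 0.0]
contact_force: [-0.9, 0.4, -4.0]
opening: 0.477
finger_force: 40.0
clock: 9.8
tool_pos: [0.4301, 0.3598, 0.149]
eef_rot: [0.708, 0.706, -0.001, -0.0]
contact_force: [0.2, -0.5, -0.3]
opening: 0.998
finger_force: 0.0
clk 9.8 tcp [0.4301 0.3598 0.149 ] yaw_y -0.21 deg q7 -1.23 F [ 0.2 -0.5 -0.3] open 0.998 ff 0.0
```

```bash
python3 -m pendant '[{"claw":1,"twist":0,"dx":0,"dy":0,"dz":50},{"claw":1,"twist":0,"dx":10,"dy":-40,"dz":70},{"claw":1,"twist":0,"dx":25,"dy":-85,"dz":80},{"claw":1,"twist":0,"dx":40,"dy":-130,"dz":90},{"claw":1,"twist":0,"dx":55,"dy":-175,"dz":100},{"claw":1,"twist":0,"dx":70,"dy":-220,"dz":110},{"claw":1,"twist":0,"dx":85,"dy":-265,"dz":120},{"claw":1,"twist":0,"dx":100,"dy":-310,"dz":120}]' >/dev/null; python3 -m pendant '[{"claw":1,"twist":0,"dx":20,"dy":-45,"dz":0},{"claw":1,"twist":0,"dx":20,"dy":-90,"dz":0},{"claw":1,"twist":0,"dx":20,"dy":-100,"dz":0},{"claw":1,"twist":0,"dx":20,"dy":-100,"dz":0},{"claw":1,"twist":0,"dx":20,"dy":-100,"dz":0}]'; python3 - <<'E'
from h import *
st()
c,im,d,P=shot("wrist","w3")
u0,u1,v0,v1=220,420,40,220
cv2.imwrite("pics/w3c.png",cv2.resize(im[v0:v1,u0:u1],None,fx=3.2,fy=3.2,interpolation=cv2.INTER_CUBIC))
for q in ["casting_0","flash_0","trough_centre","keeper_a","plate_centre"]:
    z={"casting_0":.036,"flash_0":.036,"trough_centre":.014,"keeper_a":.08,"plate_centre":.036}[q]
    for x in nets.place_of("wrist",q)[:6]:
        uv=np.array(x["position"])*[640,400];print(q,round(x["confidence"],2),uv.round(1),at_z(c,[uv],z).round(4))
m=band(P,.053,.064)&(abs(P[...,0]-.552)<.055)&(abs(P[...,1])<.15)
n,l,s,_=cv2.connectedComponentsWithStats(m.astype(np.uint8))
for i in range(1,n):
    if s[i,4]>60: print("cast",s[i,4],mrect(P,l==i),np.median(P[l==i][:,2]))
E
```

```text
clock: 11.1
tool_pos: [0.5504, -0.0479, 0.2684]
eef_rot: [0.708, 0.706, 0.001, -0.0]
contact_force: [-0.5, -0.4, -0.0]
opening: 0.998
finger_force: 0.0
clk 11.1 tcp [ 0.5504 -0.0479  0.2684] yaw_y -0.11 deg q7 -0.37 F [-0.5 -0.4 -0. ] open 0.998 ff 0.0
casting_0 0.95 [315.2  94.4] [[0.5508 0.0517 0.036 ]]
casting_0 0.85 [314.6 140.7] [[ 0.55   -0.0073  0.036 ]]
flash_0 0.93 [285.6 113.4] [[0.512  0.0282 0.036 ]]
flash_0 0.82 [348.  110.1] [[0.5937 0.0322 0.036 ]]
flash_0 0.69 [241.1 323.2] [[ 0.4272 -0.3043  0.036 ]]
flash_0 0.53 [346.6 171.9] [[ 0.5943 -0.05    0.036 ]]
flash_0 0.52 [284.9 172.6] [[ 0.5087 -0.0508  0.036 ]]
trough_centre 0.78 [319.3  35.9] [[0.5563 0.1264 0.014 ]]
keeper_a 0.94 [371.9 143. ] [[ 0.6184 -0.0066  0.08  ]]
keeper_a 0.85 [259.8 142.3] [[ 0.4846 -0.0056  0.08  ]]
plate_centre 0.62 [317.4 142.4] [[ 0.5537 -0.0096  0.036 ]]
cast 1014 [5.50000e-01 4.95000e-02 2.59000e-02 6.29000e-02 8.97785e+01] 0.057197932730560314
cast 886 [ 5.50600e-01 -6.40000e-03  2.66000e-02  6.17000e-02  8.80195e+01] 0.05715705609556332
```

View pics/w3c.png

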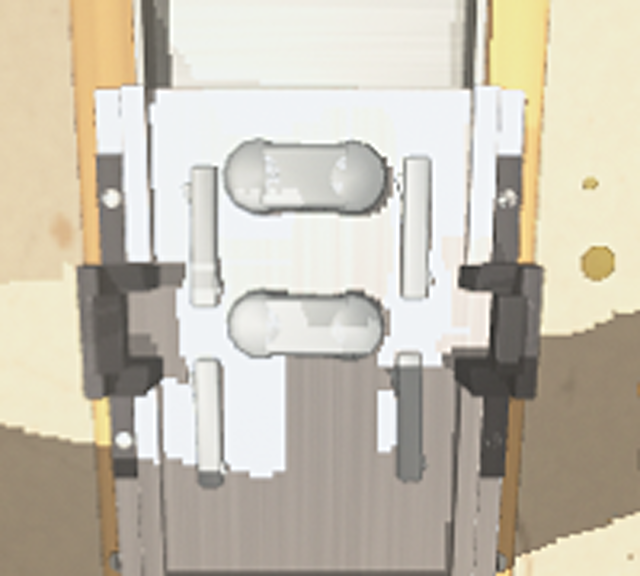

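Two castings (crop px (305,177) and (305,323)) and four strips (two on each side), with the plate otherwise clear. Next I pick the castings across the waist.

```bash
python3 -m pendant '[{"claw":0.48,"twist":-0.15,"dx":0,"dy":30,"dz":0},{"claw":0.48,"twist":-0.3,"dx":0,"dy":60,"dz":0},{"claw":0.48,"twist":-0.45,"dx":0,"dy":97,"dz":0},{"claw":0.48,"twist":-0.6,"dx":0,"dy":97,"dz":0},{"claw":0.48,"twist":-0.75,"dx":0,"dy":97,"dz":0},{"claw":0.48,"twist":-0.9,"dx":0,"dy":97,"dz":0},{"claw":0.48,"twist":-1.05,"dx":0,"dy":97,"dz":0},{"claw":0.48,"twist":-1.2,"dx":0,"dy":97,"dz":0}]' >/dev/null; python3 -m pendant '[{"claw":0.48,"twist":-0.15,"dx":0,"dy":0,"dz":-40},{"claw":0.48,"twist":-0.3,"dx":0,"dy":0,"dz":-80},{"claw":0.48,"twist":-0.37,"dx":0,"dy":0,"dz":-120},{"claw":0.48,"twist":-0.37,"dx":0,"dy":0,"dz":-140},{"claw":0.48,"twist":-0.37,"dx":0,"dy":0,"dz":-140},{"claw":0.48,"twist":-0.37,"dx":0,"dy":0,"dz":-140}]'; python3 - <<'E'
from h import *
st()
E
```

```text
clock: 12.8
tool_pos: [0.5508, 0.0477, 0.1285]
eef_rot: [1.0, -0.001, 0.0, -0.0]
contact_force: [0.2, 0.5, 0.5]
opening: 0.476
finger_force: 0.0
clk 12.8 tcp [0.5508 0.0477 0.1285] yaw_y -90.13 deg q7 -1.82 F [0.2 0.5 0.5] open 0.476 ff 0.0
```

```bash
python3 -m pendant '[{"claw":0.48,"twist":0,"dx":0,"dy":2,"dz":-40},{"claw":0.48,"twist":0,"dx":0,"dy":2,"dz":-70},{"claw":0.48,"twist":0,"dx":0,"dy":2,"dz":-85},{"claw":0.48,"twist":0,"dx":0,"dy":2,"dz":-89},{"claw":0.48,"twist":0,"dx":0,"dy":2,"dz":-89},{"claw":0.2,"twist":0,"dx":0,"dy":2,"dz":-89},{"claw":0.2,"twist":0,"dx":0,"dy":2,"dz":-89},{"claw":0.2,"twist":0,"dx":0,"dy":2,"dz":-89}]' 20;  python3 -m pendant '[{"claw":0.2,"twist":0,"dx":0,"dy":0,"dz":0},{"claw":0.2,"twist":0,"dx":0,"dy":0,"dz":0},{"claw":0.2,"twist":0,"dx":0,"dy":0,"dz":25},{"claw":0.2,"twist":0,"dx":0,"dy":0,"dz":70},{"claw":0.2,"twist":0,"dx":0,"dy":0,"dz":110},{"claw":0.2,"twist":0,"dx":0,"dy":0,"dz":110}]'
python3 - <<'E'
from h import *
st()
# tray pose from top: arm may be over plate; tray free
c,im,d,P=shot("top","top2")
hsv=cv2.cvtColor(im,cv2.COLOR_BGR2HSV)
m=((hsv[...,0]<14)&(hsv[...,1]>140)).astype(np.uint8);m[:,:380]=0;m[:,480:]=0;m[:150]=0;m[270:]=0
m=cv2.morphologyEx(m,cv2.MORPH_CLOSE,np.ones((7,7)))
n,l,s,_=cv2.connectedComponentsWithStats(m);i=1+s[1:,4].argmax();print(s[i])
v,u=np.nonzero(l==i);X=at_z(c,np.c_[u,v],.02);print(cv2.minAreaRect(X[:,:2].astype(np.float32)))
for x in nets.place_of("top","tray")[:1]: print(at_z(c,[np.array(x["position"])*[640,400]],0))
E
```

```text
clock: 13.6
tool_pos: [0.5513, 0.0493, 0.0402]
eef_rot: [1.0, -0.002, 0.001, -0.0]
contact_force: [0.2, 0.8, 4.6]
opening: 0.274
finger_force: 20.0
clock: 14.2
tool_pos: [0.5539, 0.0494, 0.1541]
eef_rot: [1.0, -0.002, 0.005, -0.001]
contact_force: [1.6, -0.0, -0.2]
opening: 0.274
finger_force: 20.0
clk 14.2 tcp [0.5539 0.0494 0.1541] yaw_y -90.21 deg q7 -1.82 F [ 1.6 -0.  -0.2] open 0.274 ff 20.0
[ 399  175   58   79 3367]
((0.41832706332206726, -0.33011674880981445), (0.14236587285995483, 0.21920233964920044), 79.14225769042969)
[[ 0.41908374 -0.33548515  0.        ]]
```

```bash
python3 -m pendant '[{"claw":0.2,"twist":-0.03,"dx":-5,"dy":-30,"dz":20},{"claw":0.2,"twist":-0.06,"dx":-15,"dy":-75,"dz":20},{"claw":0.2,"twist":-0.09,"dx":-25,"dy":-120,"dz":20},{"claw":0.2,"twist":-0.12,"dx":-40,"dy":-165,"dz":20},{"claw":0.2,"twist":-0.15,"dx":-50,"dy":-210,"dz":20},{"claw":0.2,"twist":-0.19,"dx":-60,"dy":-255,"dz":20},{"claw":0.2,"twist":-0.19,"dx":-72,"dy":-300,"dz":20},{"claw":0.2,"twist":-0.19,"dx":-84,"dy":-345,"dz":20}]' ; python3 -m pendant '[{"claw":0.2,"twist":0,"dx":-8,"dy":-40,"dz":0},{"claw":0.2,"twist":0,"dx":-8,"dy":-45,"dz":-45},{"claw":0.2,"twist":0,"dx":-8,"dy":-45,"dz":-90},{"claw":0.2,"twist":0,"dx":-8,"dy":-45,"dz":-120},{"claw":0.2,"twist":0,"dx":-8,"dy":-45,"dz":-130},{"claw":0.2,"twist":0,"dx":-8,"dy":-45,"dz":-130}]'
python3 - <<'E'
from h import *
st()
E
```

```text
clock: 15.1
tool_pos: [0.4646, -0.2969, 0.1672]
eef_rot: [0.995, -0.096, -0.002, -0.001]
contact_force: [0.5, -0.6, -0.0]
opening: 0.271
finger_force: 20.0
clock: 15.7
tool_pos: [0.4569, -0.3397, 0.0369]
eef_rot: [0.995, -0.096, -0.002, -0.001]
contact_force: [-0.2, 0.3, -0.4]
opening: 0.272
finger_force: 20.0
clk 15.7 tcp [ 0.4569 -0.3397  0.0369] yaw_y -101.05 deg q7 -1.36 F [-0.2  0.3 -0.4] open 0.272 ff 20.0
```

```bash
python3 -m pendant '[{"claw":0.2,"twist":0,"dx":6,"dy":0,"dz":-12},{"claw":0.2,"twist":0,"dx":6,"dy":0,"dz":-20},{"claw":0.2,"twist":0,"dx":6,"dy":0,"dz":-24},{"claw":0.2,"twist":0,"dx":6,"dy":0,"dz":-24},{"claw":0.48,"twist":0,"dx":6,"dy":0,"dz":-24},{"claw":0.48,"twist":0,"dx":6,"dy":0,"dz":-24},{"claw":0.48,"twist":0,"dx":6,"dy":0,"dz":-24},{"claw":0.48,"twist":0,"dx":6,"dy":0,"dz":20}]'; python3 -m pendant '[{"claw":0.48,"twist":0.03,"dx":0,"dy":0,"dz":50},{"claw":0.48,"twist":0.06,"dx":0,"dy":0,"dz":100},{"claw":0.48,"twist":0.09,"dx":12,"dy":40,"dz":110},{"claw":0.48,"twist":0.12,"dx":25,"dy":85,"dz":110},{"claw":0.48,"twist":0.15,"dx":37,"dy":130,"dz":110},{"claw":0.48,"twist":0.19,"dx":50,"dy":175,"dz":110},{"claw":0.48,"twist":0.19,"dx":62,"dy":220,"dz":110},{"claw":0.48,"twist":0.19,"dx":74,"dy":265,"dz":110}]';python3 -m pendant '[{"claw":0.48,"twist":0,"dx":10,"dy":45,"dz":0},{"claw":0.48,"twist":0,"dx":14,"dy":66,"dz":-20},{"claw":0.48,"twist":0,"dx":14,"dy":66,"dz":-40},{"claw":0.48,"twist":0,"dx":14,"dy":66,"dz":-40},{"claw":0.48,"twist":0,"dx":14,"dy":66,"dz":-40}]'
python3 - <<'E'
from h import *
st()
E
```

```text
clock: 16.5
tool_pos: [0.4612, -0.3385, 0.0548]
eef_rot: [0.995, -0.096, -0.005, -0.002]
contact_force: [0.1, -0.6, 0.1]
opening: 0.482
finger_force: 0.0
clock: 17.3
tool_pos: [0.5387, -0.0741, 0.1695]
eef_rot: [1.0, -0.002, 0.0, 0.0]
contact_force: [0.6, -0.4, 0.5]
opening: 0.482
finger_force: 0.0
clock: 17.8
tool_pos: [0.5522, -0.0107, 0.1293]
eef_rot: [1.0, -0.002, -0.0, 0.0]
contact_force: [-1.0, 0.9, 0.6]
opening: 0.477
finger_force: 0.0
clk 17.8 tcp [ 0.5522 -0.0107  0.1293] yaw_y -90.24 deg q7 -1.75 F [-1.   0.9  0.6] open 0.477 ff 0.0
```

```bash
python3 -m pendant '[{"claw":0.48,"twist":0,"dx":-1,"dy":4,"dz":-40},{"claw":0.48,"twist":0,"dx":-1,"dy":4,"dz":-70},{"claw":0.48,"twist":0,"dx":-1,"dy":4,"dz":-85},{"claw":0.48,"twist":0,"dx":-1,"dy":4,"dz":-89},{"claw":0.48,"twist":0,"dx":-1,"dy":4,"dz":-89},{"claw":0.2,"twist":0,"dx":-1,"dy":4,"dz":-89},{"claw":0.2,"twist":0,"dx":-1,"dy":4,"dz":-89},{"claw":0.2,"twist":0,"dx":-1,"dy":4,"dz":-89}]' 20;  python3 -m pendant '[{"claw":0.2,"twist":0,"dx":0,"dy":0,"dz":0},{"claw":0.2,"twist":0,"dx":0,"dy":0,"dz":0},{"claw":0.2,"twist":0,"dx":0,"dy":0,"dz":25},{"claw":0.2,"twist":0,"dx":0,"dy":0,"dz":70},{"claw":0.2,"twist":0,"dx":0,"dy":0,"dz":110},{"claw":0.2,"twist":0,"dx":0,"dy":0,"dz":130}]';python3 -m pendant '[{"claw":0.2,"twist":-0.03,"dx":-15,"dy":-30,"dz":0},{"claw":0.2,"twist":-0.06,"dx":-35,"dy":-75,"dz":0},{"claw":0.2,"twist":-0.09,"dx":-55,"dy":-115,"dz":0},{"claw":0.2,"twist":-0.12,"dx":-75,"dy":-155,"dz":0},{"claw":0.2,"twist":-0.15,"dx":-95,"dy":-195,"dz":0},{"claw":0.2,"twist":-0.19,"dx":-115,"dy":-235,"dz":0},{"claw":0.2,"twist":-0.19,"dx":-135,"dy":-270,"dz":0},{"claw":0.2,"twist":-0.19,"dx":-155,"dy":-295,"dz":0}]' ; python3 -m pendant '[{"claw":0.2,"twist":0,"dx":-23,"dy":-20,"dz":0},{"claw":0.2,"twist":0,"dx":-23,"dy":-20,"dz":-45},{"claw":0.2,"twist":0,"dx":-23,"dy":-20,"dz":-90},{"claw":0.2,"twist":0,"dx":-23,"dy":-20,"dz":-115},{"claw":0.2,"twist":0,"dx":-23,"dy":-20,"dz":-130},{"claw":0.2,"twist":0,"dx":-23,"dy":-20,"dz":-130}]'
python3 - <<'E'
from h import *
st()
E
```

```text
clock: 18.6
tool_pos: [0.5522, -0.0059, 0.0412]
eef_rot: [1.0, -0.002, 0.001, -0.0]
contact_force: [-0.1, -0.2, 4.5]
opening: 0.27
finger_force: 19.9
clock: 19.2
tool_pos: [0.5529, -0.0059, 0.1735]
eef_rot: [1.0, -0.002, 0.002, -0.0]
contact_force: [0.7, 0.1, -0.6]
opening: 0.271
finger_force: 19.9
clock: 20.0
tool_pos: [0.3951, -0.3037, 0.1703]
eef_rot: [0.995, -0.098, 0.0, 0.001]
contact_force: [0.5, 0.4, -1.1]
opening: 0.268
finger_force: 19.9
clock: 20.6
tool_pos: [0.3725, -0.32, 0.0385]
eef_rot: [0.995, -0.096, -0.002, -0.001]
contact_force: [0.1, -0.5, -0.3]
opening: 0.271
finger_force: 19.9
clk 20.6 tcp [ 0.3725 -0.32    0.0385] yaw_y -101.05 deg q7 -1.36 F [ 0.1 -0.5 -0.3] open 0.271 ff 19.9
```

```bash
python3 -m pendant '[{"claw":0.2,"twist":0,"dx":0,"dy":-2,"dz":-12},{"claw":0.2,"twist":0,"dx":0,"dy":-2,"dz":-20},{"claw":0.2,"twist":0,"dx":0,"dy":-2,"dz":-24.5},{"claw":0.2,"twist":0,"dx":0,"dy":-2,"dz":-24.5},{"claw":0.48,"twist":0,"dx":0,"dy":-2,"dz":-24.5},{"claw":0.48,"twist":0,"dx":0,"dy":-2,"dz":-24.5},{"claw":0.48,"twist":0,"dx":0,"dy":-2,"dz":-24.5},{"claw":0.48,"twist":0,"dx":0,"dy":-2,"dz":20}]'; python3 -m pendant '[{"claw":0.6,"twist":-0.03,"dx":0,"dy":0,"dz":50},{"claw":0.6,"twist":-0.15,"dx":0,"dy":0,"dz":100},{"claw":0.6,"twist":-0.3,"dx":40,"dy":4,"dz":130},{"claw":0.6,"twist":-0.45,"dx":80,"dy":8,"dz":150},{"claw":0.6,"twist":-0.6,"dx":120,"dy":12,"dz":170},{"claw":0.6,"twist":-0.7,"dx":160,"dy":16,"dz":180},{"claw":0.6,"twist":-0.7,"dx":180,"dy":20,"dz":180},{"claw":0.6,"twist":-0.7,"dx":180,"dy":20,"dz":180}]'
python3 - <<'E'
from h import *
st()
c,im,d,P=shot("wrist","w4")
pc,pd=proj(c,[[.593,-.291,.02]])[0],0
print(pc)
near=(abs(P[...,0]-.593)<.06)&(abs(P[...,1]+.291)<.06)
for lo,hi in [(.030,.05),(.008,.05)]:
    m=band(P,lo,hi)&near;print(m.sum(),mrect(P,m),np.median(P[m][:,2]))
for x in nets.place_of("wrist","scraper")[:3]:
    uv=np.array(x["position"])*[640,400];print(round(x["confidence"],2),uv.round(1),at_z(c,[uv],0).round(4))
E
```

```text
clock: 21.4
tool_pos: [0.371, -0.3205, 0.0559]
eef_rot: [0.995, -0.096, -0.005, -0.003]
contact_force: [1.0, 0.1, -0.6]
opening: 0.476
finger_force: 0.0
clock: 22.2
tool_pos: [0.5569, -0.3004, 0.2402]
eef_rot: [0.903, -0.43, 0.001, -0.001]
contact_force: [-0.6, 0.2, -0.4]
opening: 0.597
finger_force: 0.0
clk 22.2 tcp [ 0.5569 -0.3004  0.2402] yaw_y -140.89 deg q7 -1.96 F [-0.6  0.2 -0.4] open 0.597 ff 0.0
[288.50049985 162.57765733]
670 [ 5.90200e-01 -2.94100e-01  1.81000e-02  5.83000e-02  3.94323e+01] 0.04090409457195149
1505 [ 0.5747 -0.3039  0.0744  0.079  38.8781] 0.019670477486734506
0.81 [369.5 328. ] [[ 0.3135 -0.1505  0.    ]]
0.69 [293.6 157.5] [[ 0.5913 -0.2975  0.    ]]
```

View pics/w4.png

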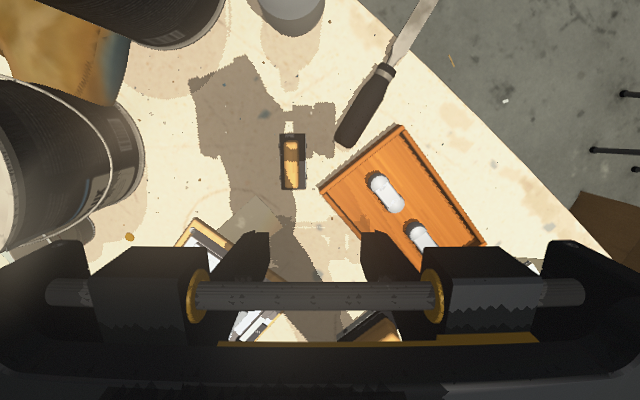

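The scraper stands at (292,160), and both castings lie flat in the tray at (385,193) and (423,235). Gripping the scraper.

```bash
python3 -m pendant '[{"claw":0.42,"twist":0,"dx":33.5,"dy":6.5,"dz":-40},{"claw":0.42,"twist":0,"dx":33.5,"dy":6.5,"dz":-85},{"claw":0.42,"twist":0,"dx":33.5,"dy":6.5,"dz":-130},{"claw":0.42,"twist":0,"dx":33.5,"dy":6.5,"dz":-160},{"claw":0.42,"twist":0,"dx":33.5,"dy":6.5,"dz":-160},{"claw":0.42,"twist":0,"dx":33.5,"dy":6.5,"dz":-160}]'; python3 -c "
from h import *
st()
c,im,d,P=shot('wrist')
m=band(P,.030,.05)&(abs(P[...,0]-.593)<.06)&(abs(P[...,1]+.291)<.06);print(m.sum(),mrect(P,m))"
```

```text
clock: 22.9
tool_pos: [0.5857, -0.2975, 0.0806]
eef_rot: [0.902, -0.433, -0.0, 0.0]
contact_force: [-0.0, 0.6, 0.4]
opening: 0.417
finger_force: 0.0
clk 22.9 tcp [ 0.5857 -0.2975  0.0806] yaw_y -141.27 deg q7 -1.98 F [-0.   0.6  0.4] open 0.417 ff 0.0
1925 [ 5.90300e-01 -2.93700e-01  1.80000e-02  5.90000e-02  3.87934e+01]
```

```bash
python3 -m pendant '[{"claw":0.42,"twist":0,"dx":4.5,"dy":4,"dz":-30},{"claw":0.42,"twist":0,"dx":4.5,"dy":4,"dz":-55},{"claw":0.42,"twist":0,"dx":4.5,"dy":4,"dz":-63},{"claw":0.42,"twist":0,"dx":4.5,"dy":4,"dz":-64},{"claw":0.42,"twist":0,"dx":4.5,"dy":4,"dz":-64},{"claw":0.1,"twist":0,"dx":4.5,"dy":4,"dz":-64},{"claw":0.1,"twist":0,"dx":4.5,"dy":4,"dz":-64},{"claw":0.1,"twist":0,"dx":4.5,"dy":4,"dz":-64}]' 45; python3 -m pendant '[{"claw":0.1,"twist":0,"dx":0,"dy":0,"dz":0},{"claw":0.1,"twist":0,"dx":0,"dy":0,"dz":0},{"claw":0.1,"twist":0,"dx":0,"dy":0,"dz":0}]'; python3 -m pendant '[{"claw":0.1,"twist":0,"dx":0,"dy":0,"dz":30},{"claw":0.1,"twist":0,"dx":0,"dy":0,"dz":75},{"claw":0.1,"twist":0,"dx":0,"dy":0,"dz":120},{"claw":0.1,"twist":0,"dx":0,"dy":0,"dz":165},{"claw":0.1,"twist":0,"dx":0,"dy":0,"dz":185},{"claw":0.1,"twist":0,"dx":0,"dy":0,"dz":185}]'; python3 -c "
from h import *
st()"
```

```text
clock: 23.75
tool_pos: [0.5919, -0.2928, 0.0171]
eef_rot: [0.902, -0.432, 0.001, 0.0]
contact_force: [-0.5, -0.2, 4.0]
opening: 0.197
finger_force: 45.0
clock: 24.05
tool_pos: [0.5919, -0.2928, 0.0171]
eef_rot: [0.902, -0.432, 0.001, 0.0]
contact_force: [-0.6, -0.3, 5.6]
opening: 0.199
finger_force: 45.0
clock: 24.65
tool_pos: [0.5933, -0.2933, 0.2046]
eef_rot: [0.902, -0.432, 0.003, -0.0]
contact_force: [0.5, -0.1, -1.7]
opening: 0.201
finger_force: 45.0
clk 24.6 tcp [ 0.5933 -0.2933  0.2046] yaw_y -141.18 deg q7 -1.99 F [ 0.5 -0.1 -1.7] open 0.201 ff 45.0
```

```bash
python3 -m pendant '[{"claw":0.1,"twist":0.13,"dx":-8,"dy":30,"dz":10},{"claw":0.1,"twist":0.26,"dx":-16,"dy":70,"dz":20},{"claw":0.1,"twist":0.39,"dx":-28,"dy":115,"dz":30},{"claw":0.1,"twist":0.52,"dx":-40,"dy":155,"dz":40},{"claw":0.1,"twist":0.65,"dx":-50,"dy":195,"dz":45},{"claw":0.1,"twist":0.78,"dx":-60,"dy":230,"dz":45},{"claw":0.1,"twist":0.89,"dx":-60,"dy":243,"dz":45},{"claw":0.1,"twist":0.89,"dx":-60,"dy":243,"dz":45}]'; python3 - <<'E'
from h import *
st()
c,im,d,P=shot("wrist","w5")
cn=proj(c,[[.552,-.03,.036]])[0];print(cn)
u0=int(min(max(cn[0]-120,0),400));v0=int(min(max(cn[1]-110,0),180))
cv2.imwrite("pics/w5c.png",cv2.resize(im[v0:v0+220,u0:u0+240],None,fx=2.7,fy=2.7,interpolation=cv2.INTER_CUBIC));print(u0,v0)
m=band(P,.0395,.0455)&(abs(P[...,0]-.552)<.055)&(P[...,1]>-.112)&(P[...,1]<.08)
n,l,s,_=cv2.connectedComponentsWithStats(m.astype(np.uint8))
for i in range(1,n):
    if s[i,4]>60: print("flash",s[i,4],mrect(P,l==i))
# curb profile
for x in (.53,.552,.57):
    k=(abs(P[...,0]-x)<.006)&(P[...,1]<-.09)&(P[...,1]>-.14);
    yy=P[k][:,1];zz=P[k][:,2]
    print(x,[(round(y,3),round(float(np.median(zz[abs(yy-y)<.0015])),4)) for y in np.arange(-.136,-.096,.003) if (abs(yy-y)<.0015).any()])
E
```

```text
clock: 25.45
tool_pos: [0.5302, -0.0461, 0.2445]
eef_rot: [1.0, 0.001, -0.002, -0.001]
contact_force: [-0.7, 0.8, -1.0]
opening: 0.2
finger_force: 45.0
clk 25.4 tcp [ 0.5302 -0.0461  0.2445] yaw_y -89.86 deg q7 -1.67 F [-0.7  0.8 -1. ] open 0.200 ff 45.0
[301.21920066 157.14280784]
181 47
flash 414 [0.5944 0.0308 0.0125 0.0547 2.7685]
flash 377 [ 0.5945 -0.0468  0.012   0.0555  3.7366]
flash 343 [0.51   0.0281 0.0124 0.0556 0.9795]
0.53 [(np.float64(-0.136), 0.011), (np.float64(-0.133), 0.0108), (np.float64(-0.127), 0.3131), (np.float64(-0.124), 0.3137), (np.float64(-0.121), 0.0438), (np.float64(-0.118), 0.0373), (np.float64(-0.115), 0.0355), (np.float64(-0.112), 0.0357), (np.float64(-0.109), 0.0354), (np.float64(-0.106), 0.0355), (np.float64(-0.103), 0.0357), (np.float64(-0.1), 0.0356), (np.float64(-0.097), 0.0354)]
0.552 [(np.float64(-0.136), 0.0102), (np.float64(-0.133), 0.0104), (np.float64(-0.127), 0.326), (np.float64(-0.124), 0.3258), (np.float64(-0.121), 0.3247), (np.float64(-0.118), 0.3249), (np.float64(-0.115), 0.3444), (np.float64(-0.112), 0.3466), (np.float64(-0.109), 0.346), (np.float64(-0.106), 0.3464), (np.float64(-0.103), 0.3463), (np.float64(-0.1), 0.3456), (np.float64(-0.097), 0.3459)]
0.57 [(np.float64(-0.136), 0.0113), (np.float64(-0.133), 0.3222), (np.float64(-0.13), 0.3236), (np.float64(-0.127), 0.3257), (np.float64(-0.124), 0.3276), (np.float64(-0.121), 0.0442), (np.float64(-0.118), 0.3419), (np.float64(-0.115), 0.3431), (np.float64(-0.112), 0.0356), (np.float64(-0.109), 0.0355), (np.float64(-0.106), 0.0355), (np.float64(-0.103), 0.0351), (np.float64(-0.1), 0.0357), (np.float64(-0.097), 0.0352)]
```

View pics/w5c.png

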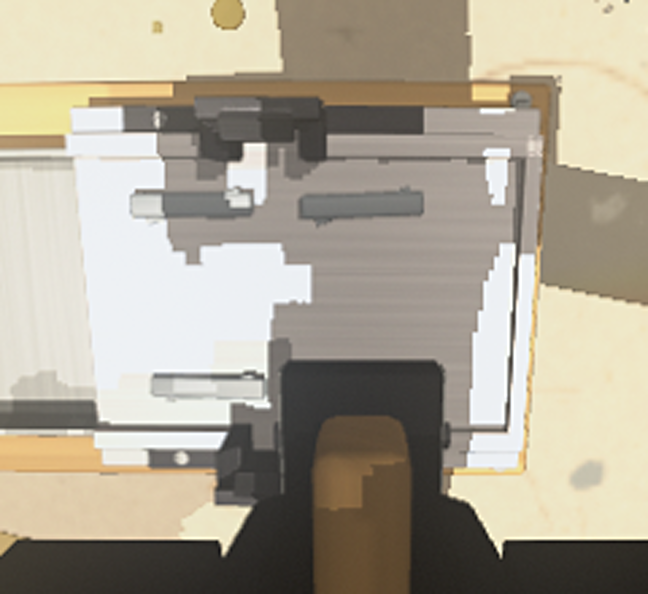

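The far strips are at crop (190,203) and (360,203), the near left one at (208,385). The curb's inner face measures y≈-0.118 and the strips end at y≈-0.075 to -0.079. I lower the scraper into that gap for the far lane.

```bash
python3 -m pendant '[{"claw":0.1,"twist":-0.005,"dx":20,"dy":-30,"dz":-30},{"claw":0.1,"twist":-0.005,"dx":41,"dy":-53,"dz":-70},{"claw":0.1,"twist":-0.005,"dx":41,"dy":-53,"dz":-115},{"claw":0.1,"twist":-0.005,"dx":41,"dy":-53,"dz":-155},{"claw":0.1,"twist":-0.005,"dx":41,"dy":-53,"dz":-170},{"claw":0.1,"twist":-0.005,"dx":41,"dy":-53,"dz":-170},{"claw":0.1,"twist":-0.005,"dx":41,"dy":-53,"dz":-170},{"claw":0.1,"twist":-0.005,"dx":41,"dy":-53,"dz":-170}]';python3 -c "
from h import *
st()"
```

```text
clock: 26.3
tool_pos: [0.574, -0.1029, 0.0781]
eef_rot: [1.0, -0.004, 0.002, 0.0]
contact_force: [-0.9, -0.0, -1.1]
opening: 0.201
finger_force: 45.0
clk 26.3 tcp [ 0.574  -0.1029  0.0781] yaw_y -90.51 deg q7 -1.63 F [-0.9 -0.  -1.1] open 0.201 ff 45.0
```

```bash
python3 -m pendant '[{"claw":0.1,"twist":0.004,"dx":-2,"dy":4,"dz":-5},{"claw":0.1,"twist":0.004,"dx":-2,"dy":4,"dz":-10},{"claw":0.1,"twist":0.004,"dx":-2,"dy":4,"dz":-15},{"claw":0.1,"twist":0.004,"dx":-2,"dy":4,"dz":-19},{"claw":0.1,"twist":0.004,"dx":-2,"dy":4,"dz":-19},{"claw":0.1,"twist":0.004,"dx":-2,"dy":4,"dz":-19}]';python3 -c "
from h import *
st()"
```

```text
clock: 26.9
tool_pos: [0.5704, -0.0985, 0.0569]
eef_rot: [1.0, -0.002, -0.0, 0.0]
contact_force: [-0.1, -0.2, -1.7]
opening: 0.201
finger_force: 45.0
clk 26.9 tcp [ 0.5704 -0.0985  0.0569] yaw_y -90.24 deg q7 -1.64 F [-0.1 -0.2 -1.7] open 0.201 ff 45.0
```

```bash
python3 -m pendant '[{"claw":0.1,"twist":0,"dx":0,"dy":0,"dz":-2},{"claw":0.1,"twist":0,"dx":0,"dy":0,"dz":-4},{"claw":0.1,"twist":0,"dx":0,"dy":0,"dz":-5},{"claw":0.1,"twist":0,"dx":0,"dy":0,"dz":-5}]';python3 -c "
from h import *
st()"
```

```text
clock: 27.3
tool_pos: [0.5706, -0.0984, 0.053]
eef_rot: [1.0, -0.002, 0.0, 0.0]
contact_force: [-2.1, 0.8, 6.9]
opening: 0.201
finger_force: 45.0
clk 27.3 tcp [ 0.5706 -0.0984  0.053 ] yaw_y -90.25 deg q7 -1.64 F [-2.1  0.8  6.9] open 0.201 ff 45.0
```

```bash
python3 -m pendant '[{"claw":0.1,"twist":0,"dx":0,"dy":8,"dz":0},{"claw":0.1,"twist":0,"dx":0,"dy":20,"dz":0},{"claw":0.1,"twist":0,"dx":0,"dy":32,"dz":0},{"claw":0.1,"twist":0,"dx":0,"dy":44,"dz":0},{"claw":0.1,"twist":0,"dx":0,"dy":56,"dz":0},{"claw":0.1,"twist":0,"dx":0,"dy":68,"dz":0},{"claw":0.1,"twist":0,"dx":0,"dy":80,"dz":0},{"claw":0.1,"twist":0,"dx":0,"dy":90,"dz":0}]';python3 -c "
from h import *
st()"
```

```text
clock: 28.1
tool_pos: [0.5715, -0.0096, 0.0531]
eef_rot: [1.0, -0.003, 0.001, 0.001]
contact_force: [-0.1, -3.5, 6.6]
opening: 0.199
finger_force: 45.0
clk 28.1 tcp [ 0.5715 -0.0096  0.0531] yaw_y -90.31 deg q7 -1.75 F [-0.1 -3.5  6.6] open 0.199 ff 45.0
```

```bash
python3 -m pendant '[{"claw":0.1,"twist":0,"dx":0,"dy":13,"dz":0},{"claw":0.1,"twist":0,"dx":0,"dy":26,"dz":0},{"claw":0.1,"twist":0,"dx":0,"dy":40,"dz":0},{"claw":0.1,"twist":0,"dx":0,"dy":54,"dz":0},{"claw":0.1,"twist":0,"dx":0,"dy":68,"dz":0},{"claw":0.1,"twist":0,"dx":0,"dy":82,"dz":1},{"claw":0.1,"twist":0,"dx":0,"dy":94,"dz":2},{"claw":0.1,"twist":0,"dx":0,"dy":102,"dz":3}]';python3 -m pendant '[{"claw":0.1,"twist":0,"dx":0,"dy":0,"dz":0},{"claw":0.1,"twist":0,"dx":0,"dy":0,"dz":15},{"claw":0.1,"twist":0,"dx":0,"dy":-20,"dz":60},{"claw":0.1,"twist":0,"dx":0,"dy":-60,"dz":100},{"claw":0.1,"twist":0,"dx":-20,"dy":-100,"dz":130},{"claw":0.1,"twist":0,"dx":-38,"dy":-140,"dz":140},{"claw":0.1,"twist":0,"dx":-38,"dy":-180,"dz":120},{"claw":0.1,"twist":0,"dx":-38,"dy":-188,"dz":90}]';python3 - <<'E'
from h import *
st()
c,im,d,P=shot("wrist","w6")
for x in nets.place_of("wrist","flash_0")[:6]:
    uv=np.array(x["position"])*[640,400];print(round(x["confidence"],2),uv.round(1),at_z(c,[uv],.036).round(4))
m=band(P,.0395,.0455)&(abs(P[...,0]-.552)<.055)&(P[...,1]>-.112)&(P[...,1]<.08)
n,l,s,_=cv2.connectedComponentsWithStats(m.astype(np.uint8))
for i in range(1,n):
    if s[i,4]>60: print("flash",s[i,4],mrect(P,l==i))
E
```

```text
clock: 28.9
tool_pos: [0.5701, 0.0959, 0.0549]
eef_rot: [1.0, -0.001, -0.0, -0.001]
contact_force: [0.1, 1.0, -1.1]
opening: 0.198
finger_force: 45.0
clock: 29.7
tool_pos: [0.5327, -0.1037, 0.148]
eef_rot: [1.0, -0.008, 0.003, 0.003]
contact_force: [0.1, -1.2, -2.6]
opening: 0.203
finger_force: 45.0
clk 29.7 tcp [ 0.5327 -0.1037  0.148 ] yaw_y -90.89 deg q7 -1.59 F [ 0.1 -1.2 -2.6] open 0.203 ff 45.0
0.83 [261.5 219.3] [[ 0.5085 -0.0528  0.036 ]]
0.73 [181.4 224.2] [[0.5046 0.0284 0.036 ]]
0.69 [ 86.6 132.7] [[0.5969 0.1064 0.036 ]]
flash 585 [ 0.5094 -0.0492  0.0127  0.0537  1.6851]
flash 594 [0.5095 0.0273 0.0128 0.0558 1.6123]
```

View pics/w6.png

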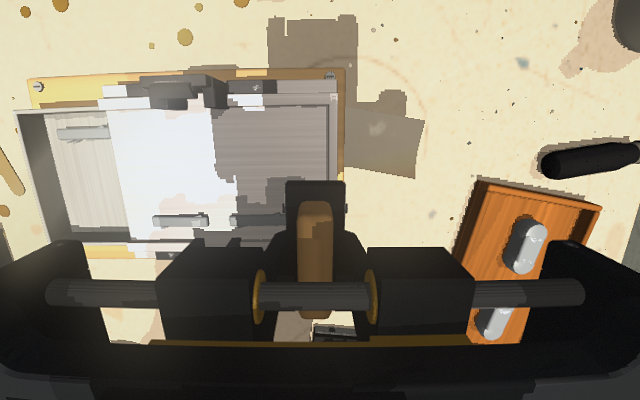

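The far lane is clear, with a strip in the trough at (82,132). The near-lane strips lie at (180,220) and (258,220). Second pass.

```bash
python3 -m pendant '[{"claw":0.1,"twist":0.005,"dx":0,"dy":4,"dz":-30},{"claw":0.1,"twist":0.005,"dx":0,"dy":4,"dz":-55},{"claw":0.1,"twist":0.005,"dx":0,"dy":4,"dz":-65},{"claw":0.1,"twist":0.005,"dx":0,"dy":4,"dz":-70},{"claw":0.1,"twist":0.005,"dx":0,"dy":4,"dz":-70},{"claw":0.1,"twist":0.005,"dx":0,"dy":4,"dz":-70}]';python3 -c "
from h import *
st()"
```

```text
clock: 30.4
tool_pos: [0.5333, -0.0903, 0.0762]
eef_rot: [1.0, 0.0, 0.001, 0.0]
contact_force: [1.0, -1.3, -1.8]
opening: 0.2
finger_force: 45.0
clk 30.4 tcp [ 0.5333 -0.0903  0.0762] yaw_y -89.95 deg q7 -1.62 F [ 1.  -1.3 -1.8] open 0.200 ff 45.0
```

```bash
python3 -m pendant '[{"claw":0.1,"twist":-0.004,"dx":0,"dy":-8,"dz":0},{"claw":0.1,"twist":-0.004,"dx":0,"dy":-9,"dz":-5},{"claw":0.1,"twist":-0.004,"dx":0,"dy":-9,"dz":-11},{"claw":0.1,"twist":-0.004,"dx":0,"dy":-9,"dz":-17},{"claw":0.1,"twist":-0.004,"dx":0,"dy":-9,"dz":-17},{"claw":0.1,"twist":-0.004,"dx":0,"dy":-9,"dz":-17}]';python3 -c "
from h import *
st()"
```

```text
clock: 31.0
tool_pos: [0.5322, -0.0991, 0.0577]
eef_rot: [1.0, -0.001, -0.0, -0.0]
contact_force: [-0.6, 0.1, -1.6]
opening: 0.205
finger_force: 45.0
clk 31.0 tcp [ 0.5322 -0.0991  0.0577] yaw_y -90.16 deg q7 -1.61 F [-0.6  0.1 -1.6] open 0.205 ff 45.0
```

```bash
python3 -m pendant '[{"claw":0.1,"twist":0,"dx":0,"dy":0,"dz":-2},{"claw":0.1,"twist":0,"dx":0,"dy":0,"dz":-4},{"claw":0.1,"twist":0,"dx":0,"dy":0,"dz":-5.5},{"claw":0.1,"twist":0,"dx":0,"dy":0,"dz":-5.5}]'; python3 -m pendant '[{"claw":0.1,"twist":0,"dx":0,"dy":8,"dz":0},{"claw":0.1,"twist":0,"dx":0,"dy":20,"dz":0},{"claw":0.1,"twist":0,"dx":0,"dy":32,"dz":0},{"claw":0.1,"twist":0,"dx":0,"dy":44,"dz":0},{"claw":0.1,"twist":0,"dx":0,"dy":56,"dz":0},{"claw":0.1,"twist":0,"dx":0,"dy":68,"dz":0},{"claw":0.1,"twist":0,"dx":0,"dy":80,"dz":0},{"claw":0.1,"twist":0,"dx":0,"dy":90,"dz":0}]';python3 -c "
from h import *
st()"
```

```text
clock: 31.4
tool_pos: [0.5325, -0.0993, 0.053]
eef_rot: [1.0, -0.002, 0.0, 0.0]
contact_force: [-1.4, -0.2, 3.3]
opening: 0.2
finger_force: 45.0
clock: 32.2
tool_pos: [0.5328, -0.0084, 0.053]
eef_rot: [1.0, -0.001, 0.0, 0.0]
contact_force: [0.7, -3.7, 6.1]
opening: 0.199
finger_force: 45.0
clk 32.2 tcp [ 0.5328 -0.0084  0.053 ] yaw_y -90.15 deg q7 -1.73 F [ 0.7 -3.7  6.1] open 0.199 ff 45.0
```

```bash
python3 -m pendant '[{"claw":0.1,"twist":0,"dx":0,"dy":13,"dz":0},{"claw":0.1,"twist":0,"dx":0,"dy":26,"dz":0},{"claw":0.1,"twist":0,"dx":0,"dy":40,"dz":0},{"claw":0.1,"twist":0,"dx":0,"dy":54,"dz":0},{"claw":0.1,"twist":0,"dx":0,"dy":68,"dz":0},{"claw":0.1,"twist":0,"dx":0,"dy":82,"dz":1},{"claw":0.1,"twist":0,"dx":0,"dy":94,"dz":2},{"claw":0.1,"twist":0,"dx":0,"dy":102,"dz":3}]';python3 -m pendant '[{"claw":0.1,"twist":0,"dx":0,"dy":0,"dz":0},{"claw":0.1,"twist":0,"dx":0,"dy":0,"dz":15},{"claw":0.1,"twist":0,"dx":0,"dy":-10,"dz":60},{"claw":0.1,"twist":0,"dx":-10,"dy":-20,"dz":110},{"claw":0.1,"twist":0,"dx":-20,"dy":-30,"dz":150},{"claw":0.1,"twist":0,"dx":-40,"dy":-50,"dz":190},{"claw":0.1,"twist":0,"dx":-60,"dy":-50,"dz":220},{"claw":0.1,"twist":0,"dx":-60,"dy":-50,"dz":220}]';python3 - <<'E'
from h import *
st()
c,im,d,P=shot("wrist","w7")
m=band(P,.0395,.0455)&(abs(P[...,0]-.552)<.055)&(P[...,1]>-.112)&(P[...,1]<.08)
n,l,s,_=cv2.connectedComponentsWithStats(m.astype(np.uint8))
for i in range(1,n):
    if s[i,4]>40: print("flash on plate?",s[i,4],mrect(P,l==i))
t=proj(c,[[.553,.06,.036]])[0];u0=int(np.clip(t[0]-120,0,400));v0=int(np.clip(t[1]-110,0,180));print(t)
cv2.imwrite("pics/w7c.png",cv2.resize(im[v0:v0+220,u0:u0+240],None,fx=2.7,fy=2.7,interpolation=cv2.INTER_CUBIC))
E
```

```text
clock: 33.0
tool_pos: [0.5318, 0.0955, 0.0553]
eef_rot: [1.0, -0.0, -0.0, -0.001]
contact_force: [-0.3, 0.1, -1.5]
opening: 0.201
finger_force: 45.0
clock: 33.8
tool_pos: [0.4717, 0.0413, 0.2789]
eef_rot: [1.0, -0.003, 0.002, -0.0]
contact_force: [0.3, 0.4, -1.2]
opening: 0.2
finger_force: 45.0
clk 33.8 tcp [0.4717 0.0413 0.2789] yaw_y -90.33 deg q7 -1.78 F [ 0.3  0.4 -1.2] open 0.200 ff 45.0
[299.27553388 110.99495024]
```

View pics/w7c.png

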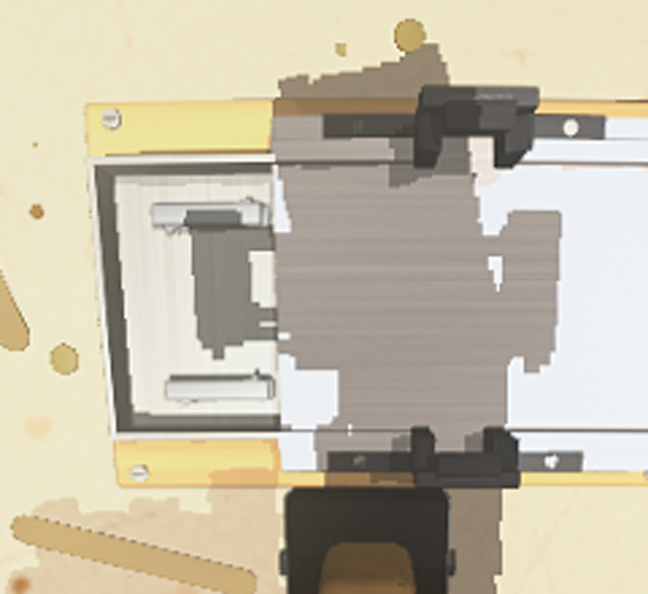

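The plate is clear. Strips lie in the trough at crop (208,215) and (220,388). The others should be stacked there, so I check heights while taking the scraper back to its place.

```bash
python3 - <<'E'
from h import *
c,im,d,P=shot("wrist")
k=(P[...,1]>.09)&(P[...,1]<.165)&(abs(P[...,0]-.553)<.06)
for x in np.arange(.50,.61,.006):
    print("%.3f"%x,[int(round(1000*np.median(P[k&(abs(P[...,0]-x)<.003)&(abs(P[...,1]-y)<.004)][:,2]))) if (k&(abs(P[...,0]-x)<.003)&(abs(P[...,1]-y)<.004)).any() else None for y in np.arange(.092,.165,.008)])
E
python3 -m pendant '[{"claw":0.1,"twist":-0.13,"dx":10,"dy":-30,"dz":-10},{"claw":0.1,"twist":-0.26,"dx":25,"dy":-75,"dz":-20},{"claw":0.1,"twist":-0.39,"dx":40,"dy":-120,"dz":-30},{"claw":0.1,"twist":-0.52,"dx":55,"dy":-165,"dz":-40},{"claw":0.1,"twist":-0.65,"dx":70,"dy":-205,"dz":-50},{"claw":0.1,"twist":-0.78,"dx":90,"dy":-250,"dz":-70},{"claw":0.1,"twist":-0.89,"dx":105,"dy":-295,"dz":-90},{"claw":0.1,"twist":-0.89,"dx":120,"dy":-334,"dz":-110}]' ; python3 -m pendant '[{"claw":0.1,"twist":0,"dx":0,"dy":0,"dz":-30},{"claw":0.1,"twist":0,"dx":0,"dy":0,"dz":-70},{"claw":0.1,"twist":0,"dx":0,"dy":0,"dz":-110},{"claw":0.1,"twist":0,"dx":0,"dy":0,"dz":-130},{"claw":0.1,"twist":0,"dx":0,"dy":0,"dz":-130},{"claw":0.1,"twist":0,"dx":0,"dy":0,"dz":-130}]';python3 -c "
from h import *
st()"
```

```text
0.500 [356, 357, 376, 357, 14, 13, 14, 13, 13, 13]
0.506 [24, 25, 376, 357, 355, 25, 25, 14, 13, 13]
0.512 [20, 25, 25, 24, 25, 25, 25, 14, 14, 13]
0.518 [14, 14, 13, 14, 14, 14, 13, 14, 13, 14]
0.524 [14, 13, 14, 14, 14, 14, 14, 14, 14, 13]
0.530 [13, 13, 13, 14, 14, 14, 14, 13, 14, 14]
0.536 [13, 14, 13, 14, 14, 14, 14, 13, 13, 14]
0.542 [14, 14, 14, 14, 14, 13, 14, 14, 14, 13]
0.548 [14, 14, 14, 14, 14, 13, 14, 13, 13, 14]
0.554 [14, 13, 14, 14, 13, 13, 13, 14, 13, 14]
0.560 [14, 14, 14, 13, 13, 13, 13, 14, 13, 13]
0.566 [14, 14, 14, 14, 13, 13, 13, 13, 14, 13]
0.572 [13, 14, 14, 14, 14, 13, 13, 14, 13, 14]
0.578 [13, 14, 13, 13, 14, 13, 13, 13, 13, 13]
0.584 [13, 14, 13, 13, 13, 13, 13, 13, 13, 13]
0.590 [18, 15, 16, 17, 15, 18, 24, 14, 14, 14]
0.596 [25, 25, 25, 25, 26, 26, 26, 25, 14, 13]
0.602 [15, 24, 25, 19, 19, 24, 24, 14, 14, 13]
0.608 [13, 14, 14, 14, 13, 13, 14, 13, 13, 14]
clock: 34.7
tool_pos: [0.5923, -0.2921, 0.1624]
eef_rot: [0.902, -0.433, -0.001, 0.001]
contact_force: [1.8, 0.3, -1.4]
opening: 0.201
finger_force: 45.0
clock: 35.3
tool_pos: [0.5918, -0.2905, 0.0345]
eef_rot: [0.902, -0.432, -0.001, 0.0]
contact_force: [-0.2, -0.5, -0.7]
opening: 0.203
finger_force: 45.0
clk 35.3 tcp [ 0.5918 -0.2905  0.0345] yaw_y -141.16 deg q7 -1.89 F [-0.2 -0.5 -0.7] open 0.203 ff 45.0
```

All four strips are in the trough, stacked in pairs (tops at 25 mm). Setting the scraper down, then over to the cover.

```bash
python3 -m pendant '[{"claw":0.1,"twist":0,"dx":0,"dy":-2,"dz":-10},{"claw":0.1,"twist":0,"dx":0,"dy":-2,"dz":-15},{"claw":0.1,"twist":0,"dx":0,"dy":-2,"dz":-17.5},{"claw":0.1,"twist":0,"dx":0,"dy":-2,"dz":-17.5},{"claw":0.42,"twist":0,"dx":0,"dy":-2,"dz":-17.5},{"claw":0.42,"twist":0,"dx":0,"dy":-2,"dz":-17.5},{"claw":0.42,"twist":0,"dx":0,"dy":-2,"dz":-17.5},{"claw":0.42,"twist":0,"dx":0,"dy":-2,"dz":-17.5}]' 20 | tail -4; python3 -m pendant '[{"claw":0.42,"twist":0,"dx":0,"dy":0,"dz":20},{"claw":0.42,"twist":0,"dx":0,"dy":0,"dz":60},{"claw":0.42,"twist":0.1,"dx":0,"dy":0,"dz":110},{"claw":0.42,"twist":0.25,"dx":0,"dy":0,"dz":160},{"claw":0.42,"twist":0.4,"dx":-10,"dy":30,"dz":200},{"claw":0.42,"twist":0.55,"dx":-20,"dy":70,"dz":230},{"claw":0.42,"twist":0.7,"dx":-32,"dy":115,"dz":250},{"claw":0.42,"twist":0.85,"dx":-44,"dy":160,"dz":260}]' >/dev/null; python3 -m pendant '[{"claw":1,"twist":0.15,"dx":-12,"dy":45,"dz":0},{"claw":1,"twist":0.3,"dx":-24,"dy":90,"dz":0},{"claw":1,"twist":0.45,"dx":-36,"dy":135,"dz":0},{"claw":1,"twist":0.6,"dx":-48,"dy":180,"dz":0},{"claw":1,"twist":0.75,"dx":-60,"dy":225,"dz":0},{"claw":1,"twist":0.9,"dx":-72,"dy":270,"dz":0},{"claw":1,"twist":1.05,"dx":-84,"dy":315,"dz":0},{"claw":1,"twist":1.2,"dx":-96,"dy":360,"dz":0}]' >/dev/null;  python3 -m pendant '[{"claw":1,"twist":0.15,"dx":-10,"dy":45,"dz":0},{"claw":1,"twist":0.3,"dx":-20,"dy":90,"dz":0},{"claw":1,"twist":0.4,"dx":-20,"dy":100,"dz":0},{"claw":1,"twist":0.4,"dx":-20,"dy":100,"dz":0},{"claw":1,"twist":0.4,"dx":-20,"dy":100,"dz":0}]';python3 - <<'E'
from h import *
st()
c,im,d,P=shot("wrist","w8")
cv2.imwrite("pics/w8.png",im)
near=(abs(P[...,0]-.43)<.15)&(abs(P[...,1]-.36)<.15)
m=band(P,.070,.082)&near;print("grip",m.sum(),mrect(P,m),P[m].mean(0))
m=band(P,.028,.040)&near;print("top",m.sum(),mrect(P,m))
for q,z in [("cover_grip",.064),("cover",0)]:
  for x in nets.place_of("wrist",q)[:2]:
    uv=np.array(x["position"])*[640,400];print(q,round(x["confidence"],2),uv.round(1),at_z(c,[uv],z).round(4))
c,im,d,P=shot("top")
m=band(P,.032,.055)&(abs(P[...,0]-.59)<.06)&(abs(P[...,1]+.292)<.06);print("scraper rib",m.sum(),mrect(P,m),np.median(P[m][:,2]) if m.any() else 0)
E
```

```text
eef_rot: [0.902, -0.432, 0.0, 0.0]
contact_force: [0.6, -0.9, -0.4]
opening: 0.42
finger_force: 0.0
clock: 38.2
tool_pos: [0.4326, 0.3259, 0.2782]
eef_rot: [0.713, 0.701, -0.001, 0.001]
contact_force: [-0.1, -1.1, 0.1]
opening: 1.001
finger_force: 0.0
clk 38.2 tcp [0.4326 0.3259 0.2782] yaw_y -1.01 deg q7 -1.07 F [-0.1 -1.1  0.1] open 1.001 ff 0.0
grip 1283 [4.89600e-01 3.60000e-01 4.96000e-02 1.78600e-01 8.89606e+01] [0.43569939 0.36099998 0.0751949 ]
top 8472 [0.4713 0.3607 0.2157 0.1703 0.3558]
cover_grip 0.84 [315.1 146.6] [[0.4333 0.3597 0.064 ]]
cover 0.91 [316.1 138.7] [[0.4349 0.365  0.    ]]
scraper rib 115 [ 5.92100e-01 -2.91200e-01  1.75000e-02  6.01000e-02  3.83401e+01] 0.04188300069003281
```

View pics/w8.png

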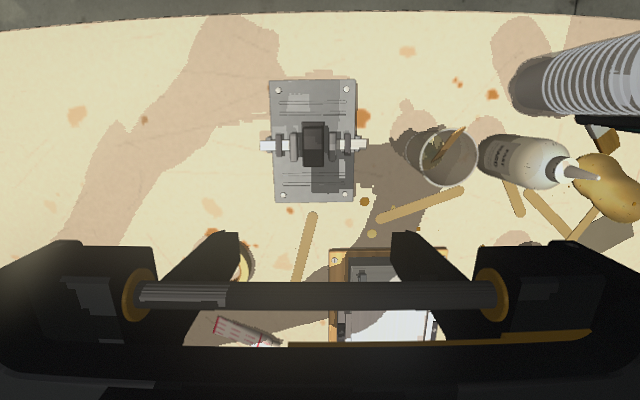

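The cover is still where I stood it (313,143), and the scraper is upright in its place. Regripping the cover at the pose where I let go.

```bash
python3 -m pendant '[{"claw":1,"twist":0.014,"dx":-2,"dy":34,"dz":-40},{"claw":1,"twist":0.014,"dx":-2,"dy":34,"dz":-85},{"claw":1,"twist":0.014,"dx":-2,"dy":34,"dz":-130},{"claw":1,"twist":0.014,"dx":-2,"dy":34,"dz":-150},{"claw":1,"twist":0.014,"dx":-2,"dy":34,"dz":-150},{"claw":1,"twist":0.014,"dx":-2,"dy":34,"dz":-150}]';python3 - <<'E'
from h import *
st()
c,im,d,P=shot("wrist")
near=(abs(P[...,0]-.43)<.06)&(abs(P[...,1]-.36)<.1)
m=band(P,.068,.082)&near;print("grip",m.sum(),mrect(P,m))
m=band(P,.028,.040)&near
for s in (-1,1):
    pts=[]
    for y0 in np.r_[np.arange(.28,.33,.004),np.arange(.39,.44,.004)]:
        k=m&(abs(P[...,1]-y0)<.003)
        if k.sum()>20: pts.append((y0,np.percentile(P[k][:,0],1 if s<0 else 99)))
    if len(pts)>4:
        pts=np.array(pts);p=np.polyfit(pts[:,0],pts[:,1],1);print("edge",s,len(pts),np.degrees(p[0]),np.polyval(p,.36))
E
```

```text
clock: 39.0
tool_pos: [0.4308, 0.3611, 0.129]
eef_rot: [0.708, 0.707, 0.0, 0.0]
contact_force: [-0.4, -0.2, 0.3]
opening: 0.999
finger_force: 0.0
clk 39.0 tcp [0.4308 0.3611 0.129 ] yaw_y -0.07 deg q7 -1.23 F [-0.4 -0.2  0.3] open 0.999 ff 0.0
grip 3194 [4.301e-01 3.612e-01 4.920e-02 5.960e-02 8.970e+01]
edge -1 26 0.2923611071878628 0.37376629222286745
edge 1 26 0.17613165271234685 0.4866594143720565
```

```bash
python3 -m pendant '[{"claw":1,"twist":-0.002,"dx":0,"dy":-1,"dz":-30},{"claw":1,"twist":-0.002,"dx":0,"dy":-1,"dz":-60},{"claw":1,"twist":-0.002,"dx":0,"dy":-1,"dz":-78},{"claw":1,"twist":-0.002,"dx":0,"dy":-1,"dz":-81},{"claw":1,"twist":-0.002,"dx":0,"dy":-1,"dz":-81},{"claw":1,"twist":-0.002,"dx":0,"dy":-1,"dz":-81}]'; python3 -m pendant '[{"claw":0.4,"twist":0,"dx":0,"dy":0,"dz":0},{"claw":0.4,"twist":0,"dx":0,"dy":0,"dz":0},{"claw":0.4,"twist":0,"dx":0,"dy":0,"dz":0},{"claw":0.4,"twist":0,"dx":0,"dy":0,"dz":0},{"claw":0.4,"twist":0,"dx":0,"dy":0,"dz":0},{"claw":0.4,"twist":0,"dx":0,"dy":0,"dz":0},{"claw":0.4,"twist":0,"dx":0,"dy":0,"dz":0},{"claw":0.4,"twist":0,"dx":0,"dy":0,"dz":0}]' 40;python3 -c "
from h import *
st()"
```

```text
clock: 39.65
tool_pos: [0.4312, 0.3612, 0.0492]
eef_rot: [0.708, 0.706, 0.002, -0.0]
contact_force: [0.3, 1.2, -0.6]
opening: 1.0
finger_force: 0.0
clock: 40.45
tool_pos: [0.4306, 0.3603, 0.048]
eef_rot: [0.708, 0.706, 0.0, 0.0]
contact_force: [-0.0, -1.4, 5.8]
opening: 0.479
finger_force: 40.0
clk 40.5 tcp [0.4306 0.3603 0.048 ] yaw_y -0.12 deg q7 -1.30 F [-0.  -1.4  5.8] open 0.479 ff 40.0
```

```bash
python3 -m pendant '[{"claw":0.4,"twist":0,"dx":0,"dy":0,"dz":30},{"claw":0.4,"twist":0,"dx":0,"dy":0,"dz":75},{"claw":0.4,"twist":0,"dx":0,"dy":0,"dz":120},{"claw":0.4,"twist":0,"dx":0,"dy":0,"dz":165},{"claw":0.4,"twist":0,"dx":0,"dy":0,"dz":185},{"claw":0.4,"twist":0,"dx":10,"dy":-30,"dz":185},{"claw":0.4,"twist":0,"dx":25,"dy":-75,"dz":185},{"claw":0.4,"twist":0,"dx":40,"dy":-120,"dz":185}]' | tail -3;python3 -m pendant '[{"claw":0.4,"twist":0,"dx":15,"dy":-45,"dz":0},{"claw":0.4,"twist":0,"dx":30,"dy":-90,"dz":0},{"claw":0.4,"twist":0,"dx":45,"dy":-135,"dz":0},{"claw":0.4,"twist":0,"dx":58,"dy":-180,"dz":0},{"claw":0.4,"twist":0,"dx":70,"dy":-220,"dz":0},{"claw":0.4,"twist":0,"dx":80,"dy":-247,"dz":0},{"claw":0.4,"twist":0,"dx":80,"dy":-247,"dz":-30},{"claw":0.4,"twist":0,"dx":80,"dy":-247,"dz":-40}]'; python3 -m pendant '[{"claw":0.4,"twist":0,"dx":0,"dy":0,"dz":0},{"claw":0.4,"twist":0,"dx":0,"dy":0,"dz":0},{"claw":0.4,"twist":0,"dx":0,"dy":0,"dz":0}]' >/dev/null;python3 -c "
from h import *
st()"
```

```text
contact_force: [1.4, -0.2, -3.7]
opening: 0.479
finger_force: 40.0
clock: 42.05
tool_pos: [0.5478, -0.0086, 0.1895]
eef_rot: [0.709, 0.706, -0.003, -0.002]
contact_force: [-0.1, 1.2, -5.9]
opening: 0.48
finger_force: 40.0
clk 42.4 tcp [ 0.5506 -0.0055  0.1934] yaw_y -0.01 deg q7 -0.52 F [-0.4  0.7 -4.1] open 0.479 ff 40.0
```

```bash
python3 -m pendant '[{"claw":0.4,"twist":-0.002,"dx":0,"dy":-1,"dz":-20},{"claw":0.4,"twist":-0.002,"dx":0,"dy":-1,"dz":-38},{"claw":0.4,"twist":-0.002,"dx":0,"dy":-1,"dz":-42},{"claw":0.4,"twist":-0.002,"dx":0,"dy":-1,"dz":-42},{"claw":0.4,"twist":-0.002,"dx":0,"dy":-1,"dz":-42},{"claw":0.4,"twist":-0.002,"dx":0,"dy":-1,"dz":-42}]' >/dev/null;python3 -c "
from h import *
st()"
```

```text
clk 43.0 tcp [ 0.551  -0.0075  0.1515] yaw_y -0.22 deg q7 -0.56 F [-0.3  0.2 -4.8] open 0.477 ff 40.0
```

```bash
python3 -m pendant '[{"claw":0.4,"twist":0,"dx":0,"dy":0.5,"dz":-8},{"claw":0.4,"twist":0,"dx":0,"dy":0.5,"dz":-16},{"claw":0.4,"twist":0,"dx":0,"dy":0.5,"dz":-24},{"claw":0.4,"twist":0,"dx":0,"dy":0.5,"dz":-32},{"claw":0.4,"twist":0,"dx":0,"dy":0.5,"dz":-40},{"claw":0.4,"twist":0,"dx":0,"dy":0.5,"dz":-40},{"claw":0.4,"twist":0,"dx":0,"dy":0.5,"dz":-40}]' >/dev/null;python3 -c "
from h import *
st()"
```

```text
clk 43.6 tcp [ 0.5505 -0.0071  0.1102] yaw_y -0.23 deg q7 -0.60 F [ 1.8 -0.1 -4.8] open 0.479 ff 40.0
```

Fin is in the guides without resistance. I continue down.

```bash
python3 -m pendant '[{"claw":0.4,"twist":0,"dx":0,"dy":0,"dz":-6},{"claw":0.4,"twist":0,"dx":0,"dy":0,"dz":-12},{"claw":0.4,"twist":0,"dx":0,"dy":0,"dz":-18},{"claw":0.4,"twist":0,"dx":0,"dy":0,"dz":-23},{"claw":0.4,"twist":0,"dx":0,"dy":0,"dz":-26},{"claw":0.4,"twist":0,"dx":0,"dy":0,"dz":-28},{"claw":0.4,"twist":0,"dx":0,"dy":0,"dz":-28},{"claw":0.4,"twist":0,"dx":0,"dy":0,"dz":-28}]' >/dev/null;python3 -c "
from h import *
st()"
```

```text
clk 44.5 tcp [ 0.5497 -0.0073  0.0839] yaw_y -0.23 deg q7 -0.63 F [-3.3 -0.4 11.8] open 0.477 ff 40.0
```

```bash
python3 -m pendant '[{"claw":1,"twist":0,"dx":0.5,"dy":0,"dz":0},{"claw":1,"twist":0,"dx":0.5,"dy":0,"dz":0},{"claw":1,"twist":0,"dx":0.5,"dy":0,"dz":0},{"claw":1,"twist":0,"dx":0.5,"dy":0,"dz":0},{"claw":1,"twist":0,"dx":0.5,"dy":0,"dz":0},{"claw":1,"twist":0,"dx":0.5,"dy":0,"dz":30},{"claw":1,"twist":0,"dx":0.5,"dy":0,"dz":75},{"claw":1,"twist":0,"dx":0.5,"dy":0,"dz":110}]' >/dev/null; python3 -m pendant '[{"claw":1,"twist":0,"dx":0,"dy":-10,"dz":40},{"claw":1,"twist":0,"dx":0,"dy":-20,"dz":60},{"claw":1,"twist":0,"dx":0,"dy":-20,"dz":60},{"claw":1,"twist":0,"dx":0,"dy":-20,"dz":60}]' >/dev/null;python3 - <<'E'
from h import *
st()
c,im,d,P=shot("wrist","w9")
t=proj(c,[[.552,-.0065,.07]])[0];u0=int(t[0]-110);v0=int(np.clip(t[1]-90,0,400))
cv2.imwrite("pics/w9c.png",cv2.resize(im[v0:v0+180,u0:u0+220],None,fx=3.3,fy=3.3,interpolation=cv2.INTER_CUBIC))
near=(abs(P[...,0]-.552)<.05)&(abs(P[...,1]+.0065)<.08)
m=band(P,.1,.125)&near;print("grip top z",np.median(P[m][:,2]),mrect(P,m))
m=band(P,.06,.08)&near
for y in (-.08,-.05,.04,.065):
  for x in (.515,.552,.59):
    k=m&(abs(P[...,0]-x)<.008)&(abs(P[...,1]-y)<.008);print((x,y),k.sum(),np.median(P[k][:,2]).round(4) if k.any() else None)
E
```

```text
clk 45.6 tcp [ 0.5504 -0.0274  0.2522] yaw_y -0.26 deg q7 -0.43 F [ 0.8 -0.2 -0.6] open 0.999 ff 0.0
grip top z 0.11130353016048086 [ 5.49200e-01 -6.60000e-03  4.92000e-02  5.94000e-02  8.98227e+01]
(0.515, -0.08) 136 0.0697
(0.552, -0.08) 130 0.0696
(0.59, -0.08) 131 0.0698
(0.515, -0.05) 161 0.07
(0.552, -0.05) 161 0.0698
(0.59, -0.05) 160 0.0698
(0.515, 0.04) 192 0.0701
(0.552, 0.04) 208 0.0703
(0.59, 0.04) 207 0.0698
(0.515, 0.065) 211 0.0696
(0.552, 0.065) 213 0.0696
(0.59, 0.065) 220 0.0697
```

View pics/w9c.png

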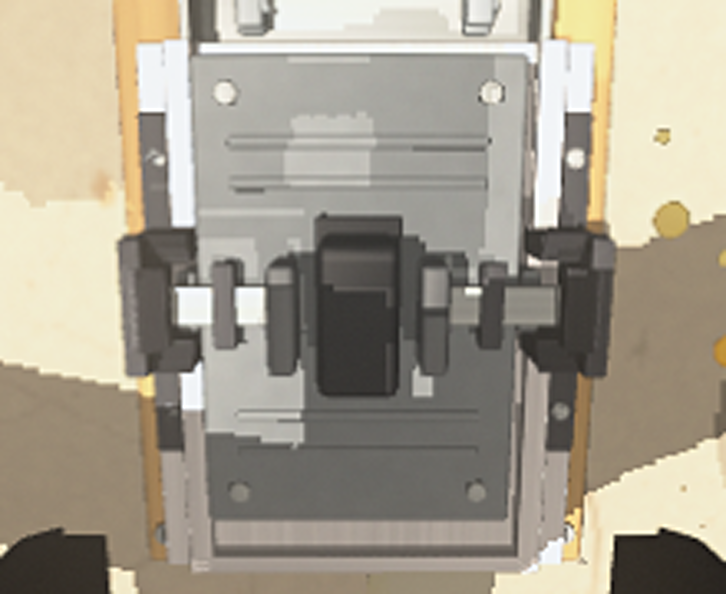

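The cover is seated: its top is at 70 mm at all 12 sample points, the buttons are fully out (59 mm over both) and both bolts reach under the lips at (185,303) and (530,305). One last check of scraper, castings and cup, then I hand in.

```bash
python3 - <<'E'
from h import *
c,im,d,P=shot("top","top9")
m=band(P,.032,.055)&(abs(P[...,0]-.59)<.06)&(abs(P[...,1]+.292)<.06);a=m.sum();z=np.median(P[m][:,2]) if a else 0;print("scraper",a,mrect(P,m),z)
k=band(P,.022,.036)&(abs(P[...,0]-.418)<.085)&(abs(P[...,1]+.332)<.045);n,l,s,_=cv2.connectedComponentsWithStats(k.astype(np.uint8))
print("castings",[(s[i,4],mrect(P,l==i).tolist()) for i in range(1,n) if s[i,4]>40])
m=band(P,.07,.14)&(abs(P[...,0]-.58)<.07)&(abs(P[...,1]-.33)<.07);print("cup",m.sum(),mrect(P,m))
if a>80 and abs(z-.042)<.005: print(r.finish_job())
E
```

```text
scraper 0 [0. 0. 0. 0. 0.] 0
castings []
cup 258 [ 0.599   0.347   0.0742  0.0724 46.348 ]
```

```bash
python3 -m pendant '[{"claw":1,"twist":0,"dx":-15,"dy":45,"dz":10},{"claw":1,"twist":0,"dx":-30,"dy":90,"dz":20},{"claw":1,"twist":0,"dx":-45,"dy":135,"dz":30},{"claw":1,"twist":0,"dx":-60,"dy":180,"dz":30},{"claw":1,"twist":0,"dx":-75,"dy":225,"dz":30},{"claw":1,"twist":0,"dx":-90,"dy":260,"dz":30},{"claw":1,"twist":0,"dx":-90,"dy":260,"dz":30},{"claw":1,"twist":0,"dx":-90,"dy":260,"dz":30}]' >/dev/null; python3 - <<'E'
from h import *
c,im,d,P=shot("top","top10")
m=band(P,.032,.055)&(abs(P[...,0]-.59)<.06)&(abs(P[...,1]+.292)<.06);a=m.sum();z=np.median(P[m][:,2]) if a else 0;print("scraper",a,mrect(P,m),z)
k=band(P,.022,.036)&(abs(P[...,0]-.418)<.085)&(abs(P[...,1]+.332)<.045);n,l,s,_=cv2.connectedComponentsWithStats(k.astype(np.uint8))
print("castings",[(s[i,4],mrect(P,l==i).tolist()) for i in range(1,n) if s[i,4]>40])
cv2.imwrite("pics/top10c.png",cv2.resize(im[100:340,180:500],None,fx=2.5,fy=2.5))
if a>80 and abs(z-.042)<.005: print(r.finish_job())
E
```

```text
scraper 120 [ 5.9170e-01 -2.9070e-01  1.7500e-02  5.9200e-02  3.8364e+01] 0.041747280899399164
castings [(np.int32(162), [0.4646, -0.341, 0.0267, 0.0607, 77.3517]), (np.int32(171), [0.3739, -0.3222, 0.0258, 0.0616, 78.3231])]
the job is handed in; nothing more can be done
None
```

The job is done and handed in: both castings lie flat in the tray, all four flash strips are in the scrap trough, the scraper stands upright on the bench, the cover is fully down with both latches sprung out, and the cup was left standing.

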